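# Clamp freshly glued boxes in a clamp with a fold-away crank handle

## Task

The two or three pale blue boxes at the front of the bench have just been glued: push each one along the bench top, without lifting or tipping it, into the open bay of the clamp, one behind the other and standing wholly between its jaws, with the long sides of the boxes across the bay. When all are in, swing the folded crank handle of the handwheel fully upright and with it wind the wheel clockwise as far as it goes, so that the sprung jaw holds every box. Then fold the handle flat again and leave the boxes clamped; do not disturb the other things on the bench.

Things in the scene. Friction and masses are not known exactly. Their poses are not given: they have to be found in the camera images.
- clamp: The clamp, fixed to the bench. Origin on the bench top (z = 0) in the middle of the closed bay; x runs along the bay from its open mouth (x = -0.080) to the end stop (face at x = +0.080), y points to the fence, z up. The bay has no floor: boxes slide on the bench top. Nothing of the clamp stands higher than the folded handle (95 mm).
- fence_face (a point): Middle of the fixed fence's inner face, half-way up, at y = +0.031 of the clamp. The fence runs from x = -0.080 to +0.080, 32 mm high. Same axes as the clamp.
- plate_face (a point): Middle of the inner face of the sprung jaw plate opposite the fence, half-way up; the plate is 160 mm long and 33 mm high and moves along the clamp's y: face at y = -0.056 when wide open (bay 87 mm wide). Beyond it, at y = -0.223 to -0.147, lies the gear case, 52 mm high, with the handwheel on top.
- wheel_centre (a point): Centre of the handwheel, on its vertical axis, at the height of its flat upper face (70 mm above the bench). The wheel is a dark steel disc of 124 mm diameter.
- wheel (a joint): Turn of the handwheel in rad: grows clockwise seen from above; starts at 0 to 1.2, stops at 12.57 (two turns from 0). It drives the jaw through a self-locking screw (16 mm a turn) and stays where it is left; turning takes about 0.15 N m (3 N at the handle).
- jaw (a joint): Travel of the jaw carrier towards the fence in m: 0 wide open, 0.032 with the wheel at its stop; follows the wheel.
- plate (a joint): How far the sprung jaw plate is pressed back into its carrier in m: 0 free, up to 0.010. With boxes across the bay it reads about 0.007 when the wheel is at its stop (6 N).
- handle_pivot (a point): Pivot of the folding handle, on the wheel 48 mm from its axis and 18 mm above its upper face. The point's frame turns with the handle: -x points from the pivot along the handle to its free end, y is the (level) pivot axis, tangential to the wheel.
- handle_grip (a point): Point on the handle's centre line, 58 mm from the pivot; same axes as handle_pivot. The handle is a black sleeve of 14 mm diameter, from 8 to 76 mm from the pivot, that revolves freely about its own length. Folded, it lies level across the wheel from the pivot over the wheel's centre, its centre line 18 mm above the wheel face; unfolded, it stands upright.
- handle (a joint): Folding of the handle in rad: 0 folded flat, 1.57 fully upright (stop). A stiff pivot (0.12 N m, about 2 N at the grip): it stays where it is left.
- box1_centre (a point): Centre of a pale blue cardboard box (80 g), half-way up, 20 mm above its underside. Box 62 mm (its x) by 48 mm (its y) by 40 mm high (its z). The boxes are all alike; this one may be absent. Behind the boxes, on the front edge of the bench, the work lamp has a fixed foot, 15 mm high, up to x = 0.36, y = 0.06 to 0.11.
- box2_centre (a point): Centre of a pale blue cardboard box (80 g), half-way up, 20 mm above its underside. Box 62 mm (its x) by 48 mm (its y) by 40 mm high (its z). The boxes are all alike; this one may be absent. Behind the boxes, on the front edge of the bench, the work lamp has a fixed foot, 15 mm high, up to x = 0.36, y = 0.06 to 0.11.
- box3_centre (a point): Centre of a pale blue cardboard box (80 g), half-way up, 20 mm above its underside. Box 62 mm (its x) by 48 mm (its y) by 40 mm high (its z). The boxes are all alike; this one may be absent. Behind the boxes, on the front edge of the bench, the work lamp has a fixed foot, 15 mm high, up to x = 0.36, y = 0.06 to 0.11.
- tin: Bystander: flat round white tin, 48 mm diameter, 16 mm high; origin at its underside.
- wood_block: Bystander: small dimpled wooden block 27 x 36 x 27 mm; origin at its underside.
- bow_scissors: Bystander: small bow scissors lying flat, 50 x 93 x 6 mm; origin at the underside.
- bar: Bystander: steel round bar lying down, 10 mm diameter, 100 mm long; origin at its underside.
- big_tin: Bystander: large round white tin, 60 mm diameter, 30 mm high; origin at its underside.
Things that resemble listed ones, but are neither listed nor needed, are in the scene too. What is shaped like the part that bears box3_centre but orange or purple is not meant.

How it is judged:
On the way, in this order (a step that is already met when the one before it is completed fails the run):
1. every box stands in the open bay, long side across, with the handle still folded (x of box1_centre in the frame of clamp between -0.062 and 0.075 m and y of box1_centre in the frame of clamp between -0.032 and 0.008 m and angle between the x axis of each of box1_centre, box2_centre, box3_centre and the y axis of clamp, either way round below 0.3 rad and angle between each of box1_centre, box2_centre, box3_centre's own z axis and vertical below 0.15 rad and x of box2_centre in the frame of clamp between -0.062 and 0.075 m and y of box2_centre in the frame of clamp between -0.032 and 0.008 m and x of box3_centre in the frame of clamp between -0.062 and 0.075 m and y of box3_centre in the frame of clamp between -0.032 and 0.008 m and value of joint jaw below 0.008 m and value of joint handle below 0.5 rad), for 0.2 s.
2. the handle is swung fully upright while the clamp is still open (value of joint handle above 1.4 rad and value of joint jaw below 0.008 m), for 0.2 s.
3. the clamp is wound in with the handle upright: the sprung jaw holds every box (x of box1_centre in the frame of clamp between -0.062 and 0.075 m and y of box1_centre in the frame of clamp between -0.008 and 0.008 m and angle between the x axis of each of box1_centre, box2_centre, box3_centre and the y axis of clamp, either way round below 0.1 rad and angle between each of box1_centre, box2_centre, box3_centre's own z axis and vertical below 0.15 rad and x of box2_centre in the frame of clamp between -0.062 and 0.075 m and y of box2_centre in the frame of clamp between -0.008 and 0.008 m and x of box3_centre in the frame of clamp between -0.062 and 0.075 m and y of box3_centre in the frame of clamp between -0.008 and 0.008 m and value of joint jaw above 0.0295 m and value of joint plate above 0.003 m and value of joint handle above 1.1 rad), for 0.2 s.
At the end, for the whole second after the job is handed in: Every box stands between the jaws (centre -62 to +75 mm along the bay, within 8 mm of its middle, square within 0.1 rad); the jaw is in at least 29.5 mm with its plate pressed back more than 3 mm; the handle lies within 0.2 rad of flat; all is at rest (x of box1_centre in the frame of clamp between -0.062 and 0.075 m and y of box1_centre in the frame of clamp between -0.008 and 0.008 m and angle between the x axis of each of box1_centre, box2_centre, box3_centre and the y axis of clamp, either way round below 0.1 rad and angle between each of box1_centre, box2_centre, box3_centre's own z axis and vertical below 0.15 rad and x of box2_centre in the frame of clamp between -0.062 and 0.075 m and y of box2_centre in the frame of clamp between -0.008 and 0.008 m and x of box3_centre in the frame of clamp between -0.062 and 0.075 m and y of box3_centre in the frame of clamp between -0.008 and 0.008 m and value of joint jaw above 0.0295 m and value of joint plate above 0.003 m and value of joint handle below 0.2 rad and linear speed of each of box1, box2, box3 below 0.02 m/s); the robot touches nothing.
It fails at once if a box is lifted off the bench or tipped (height (world z) of any of box1_centre, box2_centre, box3_centre above 0.04 m or angle between any of box1_centre, box2_centre, box3_centre's own z axis and vertical above 0.6 rad).
It fails at once if another thing on the bench is moved more than 40 mm (distance of any of tin, wood_block, bow_scissors, bar, big_tin from where it was at the start of the episode above 0.04 m).
Of box1, box2, box3 only 2 to 3 are there at a start; the rules pass over those that are not, and their reading is None.
At some moment in a run one of box1, box2, box3 may be knocked a few centimetres aside while the robot is not near it.
Once in a run the grip may slacken for a moment while it holds something.
It also fails if it takes over 210 s, if anything falls off the work surface, if the arm or the gripper's body presses on something with over 40 N, if the wrist force passes 120 N, or if a joint passes its speed limit or range.

## Robot

A 6-joint arm with a two-finger parallel gripper is mounted at the origin on a cart in front of the work surface, level with it; the furniture and walls round the work are solid. World frame = base frame: x ahead of the robot, y to its left, z up, the work surface at z = 0. Lengths are in m, angles in rad, forces in N, time in s.
With the tool pointing down it reaches from about 0.275 to 0.975 m from the base axis. Payload 8.4 kg.
Tool frame: the origin (TCP) lies midway between the tips of the shut fingers; the grasp point (between the pads) lies 19 mm behind it (env.hold_point_z is the distance from the TCP to the grasp point, in m); z points along the fingers, y is the line along which they close (so a half turn about z gives the same grasp; the last joint's range is limited). The gripper opens to 92 mm and grips with 3 to 60 N. Pads are 20 mm wide; open, the fingers measure 128 mm over their backs; the gripper's body (75 mm by 189 mm) begins 69 mm behind the grasp point.
Start: joints at [-1.155, 0.353, 1.633, -0, 1.155, -0.002], TCP at [0.254, -0.571, 0.193] pointing down, gripper open.
Joint ranges: [-2.63, 2.63], [-0.92, 2.1], [0.06, 2.66], [-1.3, 4.44], [0, 2.69], [-3.02, 3.02]. Speed limits (rad/s): [2.22, 2.22, 2.79, 3.14, 3.14, 3.14].

## Interface

Orientations are given as a unit quaternion [w, x, y, z].
In Python, from plant import status, optics, ticket, env gives the robot as it stands.
- The arm moves only by the tool arm_command, never from a script. Its argument "targets" is one flat list of numbers, 7 for each row, row after row: the finger opening in mm, from 0 to 91.9, then the shift along the tool's x, y, z in mm, then the turn, a rotation vector about the tool's x, y, z in degrees. A call has 1 to 12 rows; each row shifts and turns the commanded pose from where the row before left it, along the tool's axes as they then stand; what a row does not reach is not made up. A row lasts 1/8 s, in which the tool goes at most 62.5 mm and 10.7 degrees, less where a joint would pass 70% of its speed; a pose out of reach is approached as far as the arm can. A call is refused whole if a number of a shift passes 62.5 or a number of a turn 10.7, either way. A call with a gripper value outside its range is refused whole. The fingers move at their own pace and stop on an object; "grip_force" is the grip in N (left out, the last holds). Time passes only in rows, so rows that do not move let the fingers close. It gives the time, the measured TCP pose, the force, the opening and the grip force at its end, in the units of the state.
- status.sense(): the state, without advancing time (a new reading comes with each control period).
- optics.read_camera(name): name is "side" or "top"; returns (picture, depth): 480x640x3 uint8, blue, green, red; 480x640 float32, m along the optical axis (not along the pixel's ray), 0 where there is no reading.
- optics.calibration(name): a dict with "vfov" (degrees; the focal length in pixels is half the picture's height over the tangent of half this angle, whatever the lens; pixels are square), "cx", "cy" (the principal point, pixels), "view" (4x4, takes a point from world to camera coordinates). Camera axes: x right, y down, z forward; pixel columns grow to the right and rows downward; lengths in m; the calibration is good to about 2 mm. A picture is of the moment at which its call begins. calibration takes no time and is no camera call.
- ticket.job_done(): hands the job in; it is judged then, once.
The state is a dict: "t": time; "joints": joint angles; "qvel": joint speeds; "joint_torque": joint torques, N m; "tool_pos": TCP position; "eef_rot": TCP orientation; "force": force on the tool from outside, world axes, zero at the start; "ft_torque": the same for the moment, N m; "grip_width": opening from 0.0 (shut) to 1.0 (fully open); "finger_force": force on a finger pad.
Only numpy, scipy, OpenCV 4.12 (cv2) and the standard library are available. Lean on these libraries where they do the work, as an engineer would, in place of code of your own. Each camera call takes 0.05 s, during which the arm holds its last target. There are 200 camera calls.

## Working session

There is one attempt and no reset: what is moved stays moved. The work goes in short steps, Python scripts to look and compute and a tool call to move; the robot and the scene stay as the last step left them, time stands still between calls to the robot, and variables do not carry over. Pictures are saved under pics/ and viewed, at most 14 in all, crops included, and the job is handed in when it is done.

Besides the shell and the picture viewer there is one more tool, called after "Emit:" as name(argument=value, ...) on one line, values as JSON. arm_command: Moves the arm, as the interface text tells. Its arguments: {"type":"object","properties":{"targets":{"type":"array"},"grip_force":{"type":"number"}},"required":["targets"]}

```bash
mkdir -p pics; cat > h.py <<'E'
import numpy as np, cv2
from plant import status, optics, ticket, env
def snap(n):
    im,d=optics.read_camera(n); c=optics.calibration(n); return im,d,c
def px2w(u,v,d,c):
    f=240/np.tan(np.radians(c['vfov'])/2); V=np.array(c['view'])
    p=np.array([(u-c['cx'])/f*d,(v-c['cy'])/f*d,d,1.]); return (np.linalg.inv(V)@p)[:3]
def cloud(d,c):
    f=240/np.tan(np.radians(c['vfov'])/2); V=np.linalg.inv(np.array(c['view']))
    v,u=np.mgrid[:480,:640]; P=np.stack([(u-c['cx'])/f*d,(v-c['cy'])/f*d,d,np.ones_like(d)],-1); return (P@V.T)[...,:3]
def w2px(p,c):
    f=240/np.tan(np.radians(c['vfov'])/2); q=np.array(c['view'])@np.array([*p,1.]); return q[0]/q[2]*f+c['cx'],q[1]/q[2]*f+c['cy']
E
python3 - <<'E'
from h import *
for n in('top','side'):
    im,d,c=snap(n); cv2.imwrite(f'pics/{n}0.png',im); np.savez(f'{n}0.npz',im=im,d=d)
    print(n,c)
s=status.sense(); print(s)
E
```

```text
top {'vfov': 52.16537199852398, 'cx': 318.1422375554561, 'cy': 231.35578958811976, 'view': array([[ 1.21322462e-03, -9.99999219e-01, -3.00931844e-04,
         8.02193377e-02],
       [-9.97594819e-01, -1.18945149e-03, -6.93048545e-02,
         5.36245150e-01],
       [ 6.93044424e-02,  3.84290404e-04, -9.97595482e-01,
         1.37614711e+00],
       [ 0.00000000e+00,  0.00000000e+00,  0.00000000e+00,
         1.00000000e+00]])}
side {'vfov': 57.12948384849441, 'cx': 321.7769861050923, 'cy': 236.7143038217926, 'view': array([[-0.9138194 , -0.40562579,  0.02004533,  0.54457238],
       [-0.22525301,  0.46515774, -0.85608957,  0.1580267 ],
       [ 0.33792777, -0.78682654, -0.5164386 ,  1.02815019],
       [ 0.        ,  0.        ,  0.        ,  1.        ]])}
{'t': 0.1, 'joints': array([-1.15543381e+00,  3.53543039e-01,  1.63406743e+00, -2.01790681e-05,
        1.15522017e+00, -2.39980273e-03]), 'qvel': array([-0.00147605, -0.00186093,  0.00014568,  0.00125516, -0.00063762,
       -0.00224714]), 'joint_torque': array([ 1.58977768e-03, -5.94900227e+01, -3.34930229e+01,  7.00711738e-02,
        1.83435471e-02, -1.11072214e-05]), 'tool_pos': array([ 0.2533712 , -0.57080976,  0.1927579 ]), 'eef_rot': array([-6.03953534e-04,  9.78262502e-01,  2.07369461e-01, -1.35936656e-04]), 'force': array([ 0.24053204,  0.0476665 , -0.38860432]), 'ft_torque': array([ 0.00510911, -0.02036437, -0.00988285]), 'finger_force': 0.0, 'grip_width': 0.9973815122296456}
```

View pics/top0.png

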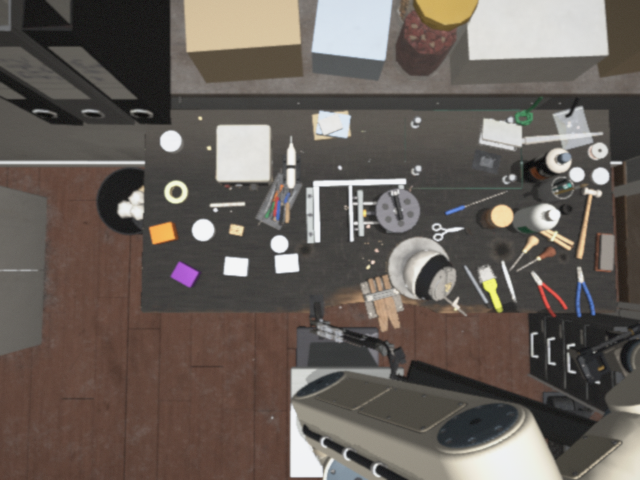

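View pics/side0.png

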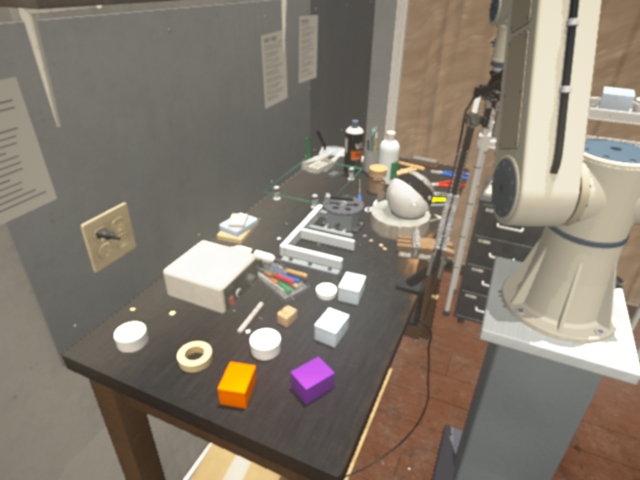

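Lookalikes: pale-blue boxes at top (236,267) and (287,263) (side (332,326), (351,288)); orange box (162,233) and purple box (185,274) are not meant; the white device (243,153) and blue box on the shelf (352,35) are not either. The clamp bay spans columns 319–350 with its mouth at row 242, and the wheel is at (398,210).

```bash
python3 - <<'E'
from h import *
z=np.load('top0.npz'); im,d=z['im'],z['d']; c=optics.calibration('top'); C=cloud(d,c)
for n,(u0,v0,u1,v1),h in [('b1',(222,255,252,280),.025),('b2',(272,252,302,275),.025),('fence',(300,187,325,245),.02),('stop',(305,176,410,192),.02),('plate',(346,184,356,243),.02),('wheel',(370,185,425,235),.06),('tin',(268,233,291,255),.008),('bigtin',(190,217,217,243),.02),('wood',(228,222,245,238),.015),('bar',(205,198,247,212),.004)]:
    P=C[v0:v1,u0:u1].reshape(-1,3); P=P[P[:,2]>h]
    r=cv2.minAreaRect((P[:,:2]*1000).astype(np.float32)); print(n,len(P),np.round(r[0],1),np.round(r[1],1),round(r[2],1),'z',np.round(np.percentile(P[:,2],[10,50,95]),3),'box',np.round(P.min(0),3),np.round(P.max(0),3))
P=C[185:240,365:430].reshape(-1,3)
W=P[(P[:,2]>.063)&(P[:,2]<.077)]; print('wheel',W.mean(0),(W.min(0)+W.max(0))/2,np.ptp(W,0)); H=P[P[:,2]>.086]; print('handle',len(H),cv2.minAreaRect((H[:,:2]*1000).astype(np.float32)))
a=cv2.resize(im[170:290,215:435],None,fx=3.6,fy=3.6,interpolation=cv2.INTER_CUBIC); cv2.imwrite('pics/c1.png',a)
s=np.load('side0.npz'); cv2.imwrite('pics/c2.png',cv2.resize(s['im'][185:355,230:440],None,fx=3.5,fy=3.5,interpolation=cv2.INTER_CUBIC))
E
```

```text
b1 403 [428.8 211.7] [260.1  48.2] 85.3 z [0.036 0.041 0.045] box [0.413 0.08  0.026] [0.463 0.343 1.41 ]
b2 395 [448.  140.8] [ 48.3 119.1] 4.7 z [0.037 0.041 0.045] box [0.421 0.08  0.031] [0.471 0.201 1.41 ]
fence 283 [550.5  83.9] [222.2  13.9] 1.6 z [0.029 0.032 0.039] box [0.439 0.078 0.024] [0.662 0.093 1.41 ]
stop 649 [567.2 -46.3] [240.  267.9] 3.4 z [0.027 0.032 0.072] box [ 0.439 -0.175  0.02 ] [0.691 0.093 1.41 ]
plate 220 [547.6   6.9] [ 69.5 252.1] 71.2 z [0.025 0.032 0.038] box [ 0.439 -0.024  0.02 ] [0.671 0.08  1.41 ]
wheel 1563 [517.7 -71.5] [121.  319.6] 48.0 z [0.067 0.071 0.095] box [ 0.439 -0.197  0.06 ] [0.651 0.08  1.41 ]
tin 228 [484.9 143.1] [147.7  46.7] 71.7 z [0.013 0.017 0.021] box [0.439 0.08  0.011] [0.523 0.215 1.41 ]
bigtin 372 [506.9 254.4] [368.6  58.8] 77.9 z [0.025 0.03  0.036] box [0.439 0.08  0.02 ] [0.568 0.436 1.41 ]
wood 128 [499.8 203. ] [271.9  29.2] 70.0 z [0.022 0.027 0.032] box [0.439 0.08  0.017] [0.556 0.331 1.41 ]
bar 167 [558.6 233.3] [379.2  80.5] 64.1 z [0.005 0.008 0.015] box [0.439 0.08  0.004] [0.633 0.408 1.41 ]
wheel [ 0.58810773 -0.13713461  0.07046955] [ 0.59054584 -0.13743132  0.07014351] [0.11974505 0.11963631 0.01367793]
handle 186 ((519.4674682617188, -51.01304626464844), (76.09297943115234, 297.9948425292969), 45.6644172668457)
```

View pics/c1.png

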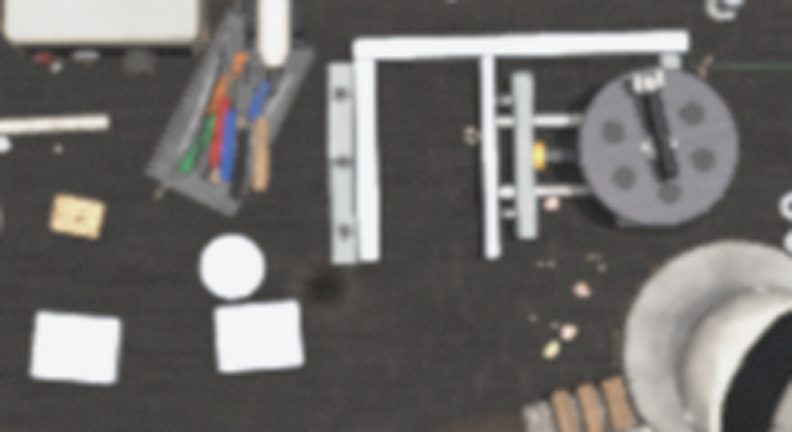

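View pics/c2.png

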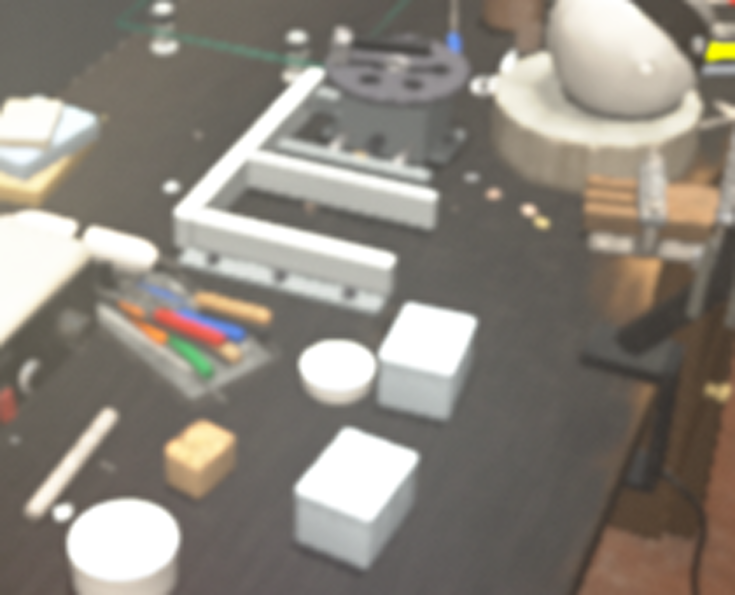

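The crops confirm two pale-blue boxes (crop (259,335) and (75,347)), the flat tin right behind the nearer one, and the handle pivot at the wheel's far rim (crop (650,80)), with its free end at (670,175).

```bash
cat >> h.py <<'E'
def rect(C,x0,x1,y0,y1,z0,z1):
    P=C.reshape(-1,3); P=P[(P[:,0]>x0)&(P[:,0]<x1)&(P[:,1]>y0)&(P[:,1]<y1)&(P[:,2]>z0)&(P[:,2]<z1)]
    if len(P)<5: return None
    r=cv2.minAreaRect((P[:,:2]*1000).astype(np.float32)); return len(P),np.round(r[0],1),np.round(r[1],1),round(r[2],1),np.round(P.mean(0),4)
def boxes(z0=.033,x1=.75):
    im,d,c=snap('top'); C=cloud(d,c); C[d<=0]=9
    m=((C[...,2]>z0)&(C[...,2]<.047)&(C[...,0]>.35)&(C[...,0]<x1)&(C[...,1]>-.02)&(C[...,1]<.32)&(im.min(-1)>120)).astype(np.uint8)
    n,l,s,_=cv2.connectedComponentsWithStats(m)
    for i in range(1,n):
        if s[i,4]>150:
            r=cv2.minAreaRect((C[l==i][:,:2]*1000).astype(np.float32)); print(s[i,4],np.round(r[0],1),np.round(r[1],1),round(r[2],1))
    return im,d,c,C
E
python3 - <<'E'
from h import *
im,d,c,C=boxes()
print('fence',rect(C,.49,.64,.05,.115,.026,.036))
print('plate',rect(C,.49,.635,-.03,.01,.026,.037))
for x in np.arange(.5,.69,.02):
    P=C.reshape(-1,3); q=P[(abs(P[:,0]-x)<.01)&(P[:,2]>.026)&(P[:,2]<.038)&(P[:,1]>-.03)&(P[:,1]<.11)][:,1]; a=q[q>.05];b=q[q<.02]
    print(round(x,2),[np.round([w.min(),w.max(),np.median(w)],4) if len(w) else None for w in(a,b)])
print('stop',rect(C,.64,.70,-.05,.05,.026,.037))
print('stop all',rect(C,.645,.70,-.2,.12,.026,.037))
print('tin',rect(C,.46,.53,.15,.23,.010,.022)); print('big',rect(C,.45,.58,.36,.45,.022,.04)); print('wood',rect(C,.47,.54,.28,.34,.018,.035))
print('W',rect(C,.5,.68,-.22,-.06,.063,.076)); print('H',rect(C,.5,.68,-.22,-.06,.086,.12)); print('H',rect(C,.5,.68,-.22,-.06,.091,.12))
print('lampfoot',rect(C,.25,.42,.0,.2,.008,.03))
P=C.reshape(-1,3);Q=P[(P[:,0]>.3)&(P[:,0]<.48)&(P[:,1]>-.05)&(P[:,1]<.12)&(P[:,2]>.01)]
print(len(Q),Q.min(0),Q.max(0))
print(im[263,287],im[267,236])
E
```

```text
162 [686.2 157.8] [56.9 22.9] 0.2
387 [445.7 168.5] [48.3 62.4] 4.8
253 [436.  298.2] [41.7 47.8] 87.3
fence (204, array([572.1,  84.5]), array([133.9,  13.9]), 1.6, array([0.5705, 0.0846, 0.0317]))
plate (116, array([570.9, -15.4]), array([124.9,  17.2]), 4.3, array([ 0.5704, -0.0127,  0.0324]))
0.5 [array([0.0784, 0.0897, 0.0826]), array([-0.0145, -0.0115, -0.013 ])]
0.52 [array([0.0784, 0.0897, 0.0841]), array([-0.0176, -0.0113, -0.0143])]
0.54 [array([0.0784, 0.0897, 0.0841]), array([-0.0262, -0.0089, -0.012 ])]
0.56 [array([0.0785, 0.0898, 0.0841]), array([-0.0205, -0.0089, -0.0118])]
0.58 [array([0.0785, 0.0898, 0.0841]), array([-0.0148, -0.0087, -0.0118])]
0.6 [array([0.0785, 0.0898, 0.0842]), array([-0.0149, -0.0087, -0.0119])]
0.62 [array([0.0814, 0.0927, 0.087 ]), array([-0.0149, -0.0088, -0.0118])]
0.64 [array([0.0814, 0.0928, 0.087 ]), array([-0.0181, -0.0064, -0.0092])]
0.66 [array([0.0502, 0.0928, 0.0842]), array([-0.0288,  0.0192, -0.0064])]
0.68 [array([0.0501, 0.0928, 0.0729]), array([-0.0293,  0.0193, -0.0093])]
stop (213, array([662. ,  -0.7]), array([96.6, 41.3]),
[... 214 characters left out ...]
5002, 0.1912, 0.0165]))
big (358, array([538.9, 405.6]), array([56.9, 58.4]), 0.6, array([0.5394, 0.4052, 0.0303]))
wood (61, array([532.1, 312.5]), array([14.8, 36. ]), 0.9, array([0.5338, 0.3119, 0.0264]))
W (1339, array([ 590.6, -137.5]), array([119.3, 119.4]), 89.5, array([ 0.588 , -0.1369,  0.0706]))
H (167, array([ 604. , -136.8]), array([81.7, 23.3]), 15.6, array([ 0.606 , -0.1337,  0.0937]))
H (135, array([ 604.1, -136.7]), array([81.9, 21.1]), 16.9, array([ 0.6054, -0.1338,  0.0947]))
lampfoot (259, array([360.4, 110.2]), array([191. , 120.3]), 73.4, array([0.3342, 0.0871, 0.0145]))
295 [0.30002322 0.01006271 0.01007377] [0.4548805  0.10646303 0.06886211]
[245 245 244] [245 245 244]
```

```bash
python3 - <<'E'
from h import *
for n in('top','side'):
    z=np.load(n+'0.npz'); c=optics.calibration(n); d=z['d']; C=cloud(d,c); C[d<=0]=9
    P=C.reshape(-1,3); P=P[(P[:,0]>.18)&(P[:,0]<.48)&(P[:,1]>-.2)&(P[:,1]<.4)&(P[:,2]>.05)&(P[:,2]<1)]
    print(n)
    for a in np.arange(.05,1,.05):
        Q=P[(P[:,2]>=a)&(P[:,2]<a+.05)]
        if len(Q): print(round(a,2),len(Q),Q.min(0).round(3),Q.max(0).round(3),np.median(Q,0).round(3))
    if n=='top':
        P=C.reshape(-1,3)
        F=P[(P[:,1]>.07)&(P[:,1]<.1)&(P[:,2]>.026)&(P[:,2]<.037)&(P[:,0]>.45)&(P[:,0]<.75)]; print('fence x',F[:,0].min(),F[:,0].max())
        F=P[(P[:,1]>0)&(P[:,1]<.07)&(P[:,2]>.026)&(P[:,2]<.037)&(P[:,0]>.6)&(P[:,0]<.75)]; print('stop x',F[:,0].min(),F[:,0].max())
E
```

```text
top
0.05 593 [ 0.245 -0.199  0.05 ] [0.48  0.192 0.1  ] [ 0.405 -0.132  0.053]
0.1 717 [ 0.246 -0.2    0.1  ] [0.478 0.089 0.15 ] [ 0.404 -0.163  0.134]
0.15 505 [ 0.258 -0.2    0.15 ] [0.461 0.071 0.199] [ 0.405 -0.18   0.16 ]
0.2 207 [0.182 0.001 0.2  ] [0.289 0.069 0.249] [0.276 0.029 0.232]
0.25 248 [ 0.18 -0.02  0.25] [0.287 0.076 0.3  ] [0.265 0.011 0.279]
0.3 404 [ 0.18 -0.05  0.3 ] [0.289 0.078 0.35 ] [0.202 0.013 0.327]
0.35 446 [ 0.18  -0.075  0.35 ] [0.29  0.068 0.4  ] [ 0.213 -0.012  0.382]
0.4 607 [ 0.18  -0.097  0.4  ] [0.289 0.069 0.45 ] [ 0.218 -0.024  0.435]
0.45 1959 [ 0.18 -0.2   0.45] [0.277 0.063 0.5  ] [ 0.227 -0.112  0.476]
0.5 628 [ 0.18  -0.072  0.5  ] [0.238 0.063 0.55 ] [0.21  0.    0.528]
0.55 770 [ 0.18  -0.088  0.55 ] [0.246 0.052 0.6  ] [ 0.214 -0.009  0.576]
0.6 985 [ 0.18  -0.102  0.6  ] [0.252 0.035 0.65 ] [ 0.219 -0.021  0.626]
0.65 1265 [ 0.18  -0.119  0.65 ] [0.26  0.017 0.7  ] [ 0.225 -0.035  0.677]
0.7 1625 [ 0.18  -0.135  0.7  ] [0.266 0.    0.75 ] [ 0.231 -0.047  0.727]
0.75 1939 [ 0.18  -0.152  0.75 ] [ 0.274 -0.018  0.8  ] [ 0.232 -0.053  0.
[... 427 characters left out ...]
0.2    0.15 ] [0.459 0.078 0.2  ] [0.284 0.051 0.163]
0.2 357 [ 0.18  -0.002  0.2  ] [0.288 0.073 0.25 ] [0.272 0.04  0.228]
0.25 463 [ 0.18  -0.026  0.25 ] [0.286 0.08  0.3  ] [0.264 0.013 0.277]
0.3 609 [ 0.18  -0.038  0.3  ] [0.287 0.079 0.35 ] [0.203 0.011 0.327]
0.35 804 [ 0.18  -0.074  0.35 ] [0.289 0.072 0.4  ] [ 0.212 -0.011  0.379]
0.4 854 [ 0.18  -0.091  0.4  ] [0.289 0.072 0.45 ] [0.21  0.    0.429]
0.45 934 [ 0.18  -0.129  0.45 ] [0.265 0.068 0.5  ] [0.21  0.001 0.471]
0.5 859 [ 0.18  -0.066  0.5  ] [0.237 0.067 0.55 ] [0.204 0.014 0.526]
0.55 1042 [ 0.18  -0.084  0.55 ] [0.244 0.058 0.6  ] [0.207 0.007 0.576]
0.6 442 [ 0.18  -0.087  0.6  ] [0.246 0.042 0.621] [0.206 0.009 0.61 ]
```

```bash
python3 - <<'E'
from h import *
t=np.load('top0.npz'); s=np.load('side0.npz')
a=cv2.resize(t['im'][285:405,280:480],None,fx=2.2,fy=2.2,interpolation=3); a=cv2.copyMakeBorder(a,0,590-a.shape[0],0,0,0)
b=cv2.resize(s['im'][0:330,390:540],None,fx=1.78,fy=1.78,interpolation=3)[:590]; b=cv2.copyMakeBorder(b,0,590-b.shape[0],0,0,0)
cv2.imwrite('pics/c3.png',np.hstack([a,b])); 
C=cloud(t['d'],optics.calibration('top'))
for u,v in[(316,312),(325,328),(350,335),(380,345),(395,350),(400,362),(398,372),(440,372),(520,390)]: print(u,v,C[v,u].round(3))
C=cloud(s['d'],optics.calibration('side'))
for u,v in[(410,285),(430,240),(450,190),(465,140),(478,105),(485,90),(492,70),(497,45)]: print(u,v,C[v,u].round(3))
E
```

```text
316 312 [0.312 0.086 0.054]
325 328 [0.283 0.063 0.166]
350 335 [0.279 0.007 0.261]
380 345 [ 0.277 -0.046  0.393]
395 350 [ 0.275 -0.069  0.441]
400 362 [ 0.252 -0.079  0.439]
398 372 [ 0.139 -0.146 -0.003]
440 372 [ 0.238 -0.15   0.465]
520 390 [-0.122 -0.833 -0.853]
410 285 [0.323 0.095 0.017]
430 240 [ 0.322 -0.121  0.023]
450 190 [0.279 0.029 0.247]
465 140 [ 0.273 -0.026  0.345]
478 105 [ 0.263 -0.062  0.414]
485 90 [ 0.255 -0.064  0.446]
492 70 [ 0.281 -0.555  0.406]
497 45 [ 0.281 -0.548  0.477]
```

View pics/c3.png

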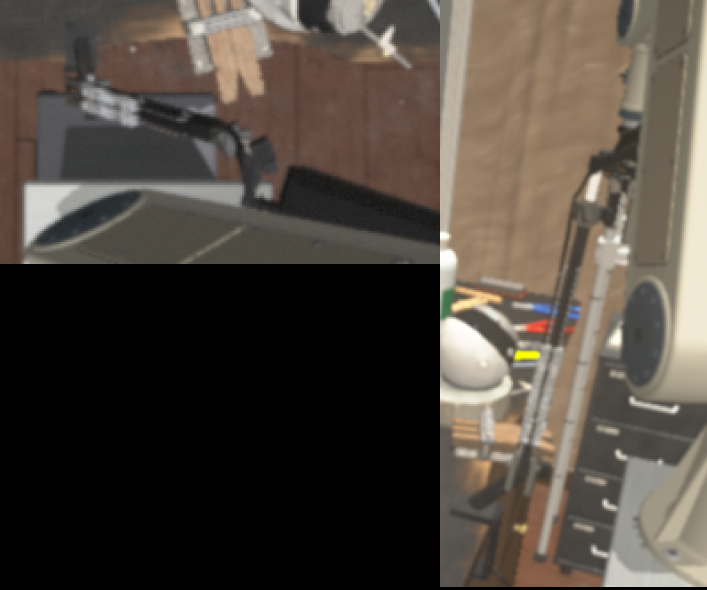

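```bash
ls; python3 - <<'E'
from h import *
print([a for a in dir(env) if a[0]!='_'],env.hold_point_z)
C=np.vstack([cloud(np.load(n+'0.npz')['d'],optics.calibration(n))[np.load(n+'0.npz')['d']>0] for n in('top','side')])
q=-1.155; e=np.array([np.cos(q),np.sin(q)]); nrm=np.array([-e[1],e[0]])
r=C[:,:2]@e; t=C[:,:2]@nrm
for a in np.arange(-.3,.8,.05):
    m=(abs(r-a-.025)<.025)&(C[:,2]>.35)&(abs(t)<.25)&(C[:,2]<1.2)
    if m.sum(): print(round(a,2),m.sum(),'z',np.percentile(C[m,2],[1,99]).round(3),'t',np.percentile(t[m],[1,99]).round(3))
m=(C[:,2]>.43)&(C[:,2]<.52)&(C[:,0]>.1)&(C[:,1]<-.03)&(C[:,1]>-.5); P=C[m]
for y in np.arange(-.5,0,.05):
    Q=P[abs(P[:,1]-y-.025)<.025]; 
    if len(Q): print(round(y,2),len(Q),np.percentile(Q,[2,98],axis=0).round(3).tolist())
E
```

```text
h.py
pics
side0.npz
top0.npz
['Unreachable', 'hold_point_z'] 0.0187
-0.1 2077 z [0.35  0.416] t [-0.008  0.188]
-0.05 7860 z [0.354 0.533] t [-0.016  0.192]
-0.0 8789 z [0.358 0.632] t [-0.025  0.193]
0.05 4969 z [0.361 0.749] t [0.102 0.193]
0.1 5596 z [0.358 0.864] t [0.144 0.238]
0.15 6492 z [0.382 0.89 ] t [0.158 0.24 ]
0.2 4890 z [0.457 0.89 ] t [0.126 0.197]
0.25 1208 z [0.461 0.861] t [0.063 0.19 ]
0.3 2036 z [0.47  0.787] t [0.04  0.098]
0.35 3025 z [0.479 0.773] t [-0.037  0.065]
0.4 1606 z [0.485 0.729] t [-0.029  0.063]
0.45 530 z [0.494 0.674] t [-0.027  0.063]
0.5 170 z [0.351 0.607] t [0.022 0.064]
0.55 1121 z [0.351 0.594] t [-0.021  0.067]
0.6 767 z [0.352 0.592] t [0.022 0.068]
0.65 12 z [0.481 0.591] t [0.039 0.067]
-0.5 203 [[0.9, -0.499, 0.432], [0.906, -0.452, 0.518]]
-0.45 328 [[0.152, -0.449, 0.432], [0.906, -0.401, 0.517]]
-0.4 1073 [[0.12, -0.398, 0.439], [0.905, -0.351, 0.516]]
-0.35 1089 [[0.128, -0.349, 0.438], [0.906, -0.302, 0.514]]
-0.3 588 [[0.187, -0.299, 0.435], [0.906, -0.25, 0.516]]
-0.25 726 [[0.199, -0.249, 0.434], [0.906, -0.201, 0.517]]
-0.2 857 [[0.208, -0.199, 0.435], [0.906, -0.151, 0.516]]
-0.15 1002 [[0.217, -0.149, 0.435], [0.906, -0.101, 0.514]]
-0.1 1404 [[0.225, -0.099, 0.432], [0.906, -0.051, 0.516]]
-0.05 401 [[0.221, -0.049, 0.433], [0.906, -0.03, 0.519]]
```

Emit:
arm_command(targets=[91,0,0,-50,0,0,0,91,0,0,-50,0,0,0,91,0,0,-50,0,0,0,91,0,0,-50,0,0,0,91,0,0,0,0,0,0])

```text
t: 0.78
tool_pos: [0.2543, -0.5727, 0.3979]
eef_rot: [0.003, 0.978, 0.207, 0.001]
force: [0.0, -0.2, -0.5]
grip_width: 0.989
finger_force: 0.0
```

```bash
python3 - <<'E'
from h import *
s=status.sense(); print(s['t'],s['joints'].round(4),s['tool_pos'].round(4))
E
```

```text
0.775 [-1.1554  0.2325  1.3583  0.      1.5437 -0.0024] [ 0.2543 -0.5727  0.3979]
```

```bash
cat >> h.py <<'E'
from scipy.spatial.transform import Rotation as Ro
def pose():
    s=status.sense(); q=s['eef_rot']; R=Ro.from_quat([q[1],q[2],q[3],q[0]]).as_matrix()
    return s,np.array(s['tool_pos']),R,np.degrees(np.arctan2(R[1,1],R[0,1]))
def plan(wps,step=50,start=None,res=1.0,quiet=False):
    """wps: (x,y,z,phi_deg,opening_mm[,step_mm]) ; prints rows in groups of 12"""
    s,p,R,phi=pose(); print('now',s['t'],p.round(4),'phi',round(phi,2),'tiltz',R[:,2].round(4),'F',np.round(s['force'],1))
    p=p*1000; rows=[]
    if start is not None: p=np.array(start[:3])*1000; phi=start[3]
    for w in wps:
        tgt=np.array(w[:3])*1000; st=w[5] if len(w)>5 else step
        n=max(1,int(np.ceil(max(np.linalg.norm(tgt-p)/st,abs(w[3]-phi)/10.))))
        p0,f0=p.copy(),phi
        for i in range(1,n+1):
            g=p0+(tgt-p0)*i/n; gf=f0+(w[3]-f0)*i/n
            a=np.radians(phi); D=g-p
            t=np.array([-np.sin(a)*D[0]+np.cos(a)*D[1],np.cos(a)*D[0]+np.sin(a)*D[1],-D[2]]); t=np.round(t/res)*res
            dr=np.round(-(gf-phi)*2)/2
            p=p+np.array([-np.sin(a)*t[0]+np.cos(a)*t[1],np.cos(a)*t[0]+np.sin(a)*t[1],-t[2]]); phi-=dr
            rows.append([w[4],*t,0,0,dr])
    for i in range(0,len(rows),12):
        print(', '.join(f'{v:g}' for r in rows[i:i+12] for v in r)); print()
    print('end',p.round(1),round(phi,1),len(rows))
E
python3 - <<'E'
from h import *
w=[]
for i in range(1,8):
    k=i/7; az=-1.155+k*(.47+1.155); r=.627+k*(.49-.627); w.append((r*np.cos(az),r*np.sin(az),.38,-66.1+k*68.1,20,62))
w.append((.435,.2175,.2,2,20)); w.append((.435,.2185,.008,2,20))
plan(w,step=60)
E
```

```text
now 0.775 [ 0.2543 -0.5727  0.3979] phi -66.06 tiltz [ 0.0029 -0.0065 -1.    ] F [ 0.  -0.2 -0.5]
20, 46, -12, 6, 0, 0, -3, 20, 47, -9, 6, 0, 0, -3.5, 20, 47, -6, 6, 0, 0, -3, 20, 44, -15, -0, 0, 0, -3.5, 20, 45, -12, -0, 0, 0, -3, 20, 46, -10, -0, 0, 0, -3.5, 20, 42, -17, -0, 0, 0, -3, 20, 42, -14, -0, 0, 0, -3.5, 20, 44, -12, -0, 0, 0, -3, 20, 39, -19, -0, 0, 0, -3.5, 20, 40, -17, -0, 0, 0, -3, 20, 42, -14, -0, 0, 0, -3.5

20, 36, -21, -0, 0, 0, -3, 20, 38, -19, -0, 0, 0, -3.5, 20, 39, -16, -0, 0, 0, -3, 20, 50, -34, -0, 0, 0, -5, 20, 54, -30, -0, 0, 0, -5, 20, 46, -35, -0, 0, 0, -5, 20, 50, -32, -0, 0, 0, -4.5, 20, -1, -1, 60, 0, 0, -0, 20, -2, -0, 60, 0, 0, -0, 20, -1, -1, 60, 0, 0, -0, 20, 0, 0, 48, 0, 0, -0, 20, 0, 0, 48, 0, 0, -0

20, 0, 0, 48, 0, 0, -0, 20, 1, 0, 48, 0, 0, -0

end [434.5 219.    7.9] 1.9 26
```

Emit:
arm_command(targets=[20,46,-12,6,0,0,-3,20,47,-9,6,0,0,-3.5,20,47,-6,6,0,0,-3,20,44,-15,0,0,0,-3.5,20,45,-12,0,0,0,-3,20,46,-10,0,0,0,-3.5,20,42,-17,0,0,0,-3,20,42,-14,0,0,0,-3.5,20,44,-12,0,0,0,-3,20,39,-19,0,0,0,-3.5,20,40,-17,0,0,0,-3,20,42,-14,0,0,0,-3.5])

```text
t: 2.28
tool_pos: [0.534, -0.1199, 0.374]
eef_rot: [-0.001, 0.852, 0.523, -0.001]
force: [0.9, 0.1, -0.3]
grip_width: 0.216
finger_force: 0.0
```

Emit:
arm_command(targets=[20,36,-21,0,0,0,-3,20,38,-19,0,0,0,-3.5,20,39,-16,0,0,0,-3,20,50,-34,0,0,0,-5,20,54,-30,0,0,0,-5,20,46,-35,0,0,0,-5,20,50,-32,0,0,0,-4.5,20,-1,-1,60,0,0,0,20,-2,0,60,0,0,0,20,-1,-1,60,0,0,0,20,0,0,30,0,0,0,20,0,0,0,0,0,0])

```text
t: 3.78
tool_pos: [0.4315, 0.2183, 0.1626]
eef_rot: [-0.001, 0.695, 0.719, -0.003]
force: [0.4, 0.3, 0.1]
grip_width: 0.217
finger_force: 0.0
```

```bash
python3 - <<'E'
from h import *
print('gw',status.sense()['grip_width'])
im,d,c,C=boxes(); cv2.imwrite('pics/t2.png',cv2.resize(im[150:370,140:440],None,fx=2.6,fy=2.6,interpolation=3))
plan([(.435,.219,.06,2,20,50),(.435,.219,.008,2,20,26)])
E
```

```text
gw 0.2170504544595886
158 [685.7 159.1] [25.4 57.6] 89.5
309 [446.  164.2] [48.3 53.9] 4.8
now 3.825 [0.433  0.219  0.1646] phi 1.94 tiltz [-0.0025 -0.0013 -1.    ] F [0.8 0.  0.3]
20, -0, 1, 35, 0, 0, -0, 20, -0, 0, 35, 0, 0, -0, 20, -0, 1, 35, 0, 0, -0, 20, -0, 0, 26, 0, 0, -0, 20, -0, 0, 26, 0, 0, -0

end [435.  219.1   7.6] 1.9 5
```

View pics/t2.png

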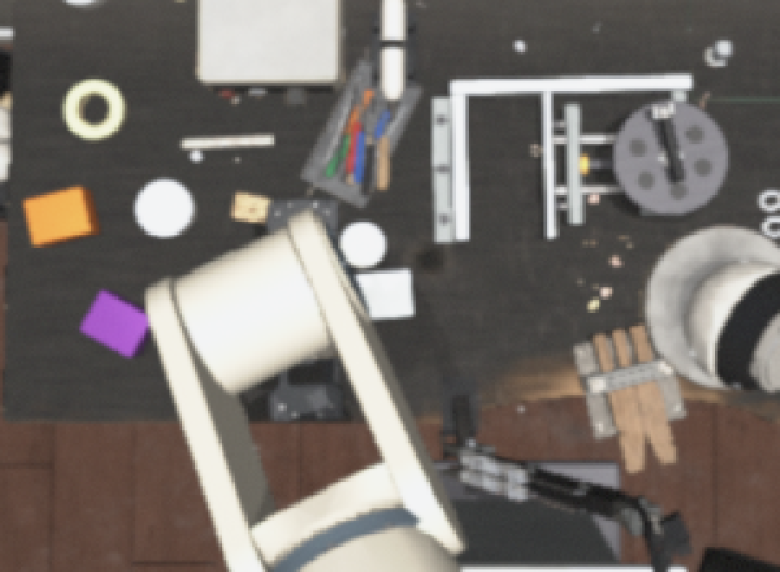

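The view shows the arm over the near box's left side, b2 still at (390,293) beside the tin, bay empty.

Emit:
arm_command(targets=[20,0,1,35,0,0,0,20,0,0,35,0,0,0,20,0,1,35,0,0,0,20,0,0,26,0,0,0,20,0,0,24,0,0,0,20,0,0,0,0,0,0])

```text
t: 4.58
tool_pos: [0.4361, 0.2196, 0.0105]
eef_rot: [-0.0, 0.695, 0.719, -0.0]
force: [-0.6, 0.1, 0.3]
grip_width: 0.214
finger_force: 0.0
```

```bash
python3 - <<'E'
from h import *
plan([(.433,.088,.008,2,20,13)])
E
```

```text
now 4.575 [0.4361 0.2196 0.0105] phi 1.93 tiltz [-6.e-04 -3.e-04 -1.e+00] F [-0.6  0.1  0.3]
20, -12, -1, 0, 0, 0, -0, 20, -12, -0, 0, 0, 0, -0, 20, -12, -1, 1, 0, 0, -0, 20, -12, -1, -0, 0, 0, -0, 20, -12, -0, 0, 0, 0, -0, 20, -12, -1, 0, 0, 0, -0, 20, -12, -1, 1, 0, 0, -0, 20, -12, -0, -0, 0, 0, -0, 20, -12, -1, 0, 0, 0, -0, 20, -11, -1, 0, 0, 0, -0, 20, -12, -1, 0, 0, 0, -0

end [432.5  88.4   8.5] 1.9 11
```

Emit:
arm_command(targets=[20,-12,-1,0,0,0,0,20,-12,0,0,0,0,0,20,-12,-1,1,0,0,0,20,-12,-1,0,0,0,0,20,-12,0,0,0,0,0,20,-12,-1,0,0,0,0,20,-12,-1,0,0,0,0,20,-12,0,0,0,0,0,20,-12,-1,0,0,0,0,20,-11,-1,0,0,0,0,20,-11,-1,0,0,0,0])

```text
t: 5.95
tool_pos: [0.4322, 0.0886, 0.0093]
eef_rot: [-0.0, 0.695, 0.719, -0.0]
force: [-0.5, 0.5, 0.6]
grip_width: 0.218
finger_force: 0.3
```

Emit:
arm_command(targets=[20,10,0,0,0,0,0,20,20,0,0,0,0,0,20,0,0,-40,0,0,0,20,0,0,-50,0,0,0,20,50,-20,-10,0,0,0,20,50,-20,0,0,0,0,20,20,0,0,0,0,0])

```text
t: 6.82
tool_pos: [0.3858, 0.2404, 0.1098]
eef_rot: [-0.0, 0.694, 0.72, 0.0]
force: [-0.0, -1.4, -0.4]
grip_width: 0.218
finger_force: 0.0
```

```bash
python3 - <<'E'
from h import *
im,d,c,C=boxes(x1=.65); cv2.imwrite('pics/t3.png',cv2.resize(im[150:370,140:440],None,fx=2.6,fy=2.6,interpolation=3))
print(pose()[1])
E
```

```text
386 [439.3  44.8] [47.4 61.5] 0.1
[0.38679503 0.24179045 0.10983117]
```

View pics/t3.png

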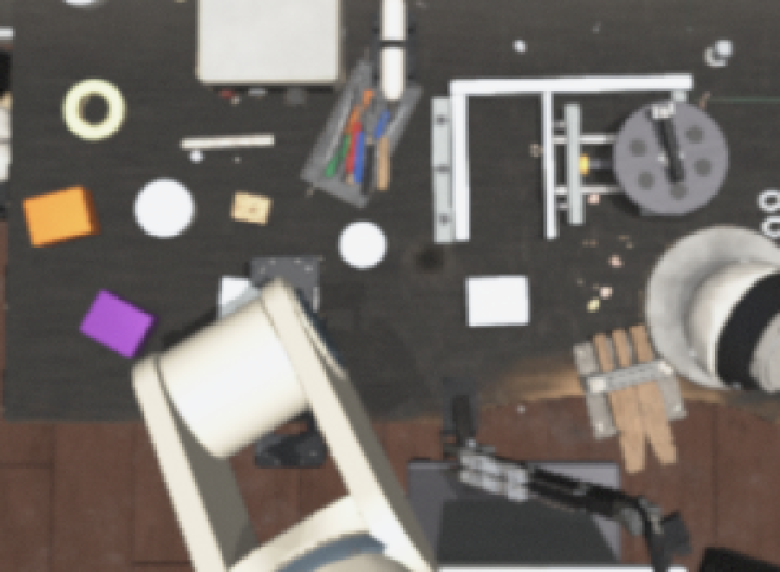

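Box b2 stands square at (497,300), on the bay axis; tin undisturbed. Grip it fore-and-aft and slide it in.

```bash
python3 - <<'E'
from h import *
plan([(.439,.045,.11,1.5,70,55),(.439,.045,.010,1.5,70,40)])
plan([(.615,.042,.010,1.5,40,18)],start=(.439,.045,.010,1.5))
E
```

```text
now 6.875 [0.3868 0.2418 0.1098] phi 2.06 tiltz [ 0.0011  0.0017 -1.    ] F [ 0.6  0.4 -0.7]
70, -50, 11, -0, 0, 0, 0, 70, -49, 12, -0, 0, 0, 0.5, 70, -50, 11, -0, 0, 0, -0, 70, -49, 12, -0, 0, 0, 0, 70, -0, -0, 33, 0, 0, 0, 70, -0, -0, 34, 0, 0, 0, 70, -0, -0, 33, 0, 0, 0

end [439.   45.3   9.8] 1.6 7
now 6.875 [0.3868 0.2418 0.1098] phi 2.06 tiltz [ 0.0011  0.0017 -1.    ] F [ 0.6  0.4 -0.7]
40, -1, 18, -0, 0, 0, -0, 40, -1, 17, -0, 0, 0, -0, 40, -0, 18, -0, 0, 0, -0, 40, -1, 17, -0, 0, 0, -0, 40, -1, 18, -0, 0, 0, -0, 40, -1, 18, -0, 0, 0, -0, 40, -0, 17, -0, 0, 0, -0, 40, -1, 18, -0, 0, 0, -0, 40, -1, 17, -0, 0, 0, -0, 40, -1, 18, -0, 0, 0, -0

end [615.1  41.6  10. ] 1.5 10
```

Emit:
arm_command(targets=[70,-50,11,0,0,0,0,70,-49,12,0,0,0,0.5,70,-50,11,0,0,0,0,70,-49,12,0,0,0,0,70,0,0,0,0,0,0,70,0,0,33,0,0,0,70,0,0,34,0,0,0,70,0,0,33,0,0,0,70,0,0,0,0,0,0], grip_force=6)

```text
t: 8.0
tool_pos: [0.4368, 0.0419, 0.0078]
eef_rot: [-0.002, 0.698, 0.716, -0.002]
force: [-0.3, -0.1, 0.1]
grip_width: 0.763
finger_force: 0.0
```

Emit:
arm_command(targets=[40,0,0,0,0,0,0,40,0,0,0,0,0,0,40,0,0,0,0,0,0,40,0,0,0,0,0,0])

```text
t: 8.5
tool_pos: [0.44, 0.0416, 0.0105]
eef_rot: [0.001, 0.698, 0.716, 0.001]
force: [-0.7, 2.2, 9.7]
grip_width: 0.529
finger_force: 6.0
```

Emit:
arm_command(targets=[40,0,17,0,0,0,0,40,-1,18,0,0,0,0,40,0,18,0,0,0,0,40,-1,17,0,0,0,0,40,0,18,0,0,0,0,40,-1,18,0,0,0,0,40,0,17,0,0,0,0,40,0,18,0,0,0,0,40,-1,17,0,0,0,0,40,0,17,0,0,0,0,40,0,0,0,0,0,0])

```text
t: 9.88
tool_pos: [0.6163, 0.0417, 0.0099]
eef_rot: [0.001, 0.698, 0.716, 0.001]
force: [3.0, -0.8, 3.1]
grip_width: 0.526
finger_force: 6.0
```

```bash
python3 - <<'E'
from h import *
s,p,R,phi=pose(); print(p,phi,s['force'],s['grip_width']*92)
E
```

```text
[0.61631582 0.04173587 0.00986372] 1.4252269325774922 [ 3.04472636 -0.82915071  3.12173536] 48.40582410498663
```

Emit:
arm_command(targets=[53,0,0,0,0,0,0,53,0,0,0,0,0,0,53,0,0,-20,0,0,0,53,0,0,-45,0,0,0,53,0,0,-50,0,0,0,70,0,-40,-30,0,0,0,70,0,-40,0,0,0,0,70,0,-30,0,0,0,0,70,0,-20,0,0,0,0,70,0,0,0,0,0,0])

```text
t: 11.12
tool_pos: [0.4832, 0.0384, 0.1556]
eef_rot: [0.0, 0.698, 0.716, 0.0]
force: [0.2, 0.0, -0.0]
grip_width: 0.765
finger_force: 0.0
```

```bash
python3 - <<'E'
from h import *
im,d,c,C=boxes(z0=.0375,x1=.75); cv2.imwrite('pics/t4.png',cv2.resize(im[150:370,140:440],None,fx=2.6,fy=2.6,interpolation=3))
im,d,c=snap('side'); cv2.imwrite('pics/s4.png',im); C=cloud(d,c); C[d<=0]=9
print(rect(C,.39,.49,.24,.36,.037,.046)); print(rect(C,.55,.67,.0,.085,.037,.046))
print(pose()[1])
E
```

```text
225 [616.4  44.6] [45.1 63.5] 4.1
217 [436. 299.] [40.3 47.9] 87.0
(536, array([435.5, 314.5]), array([64.1, 49.3]), 84.5, array([0.435 , 0.3165, 0.0415]))
(260, array([613.7,  47.3]), array([48.7, 68.6]), 1.1, array([0.6129, 0.0514, 0.0415]))
[0.48508859 0.03853647 0.15537222]
```

View pics/s4.png

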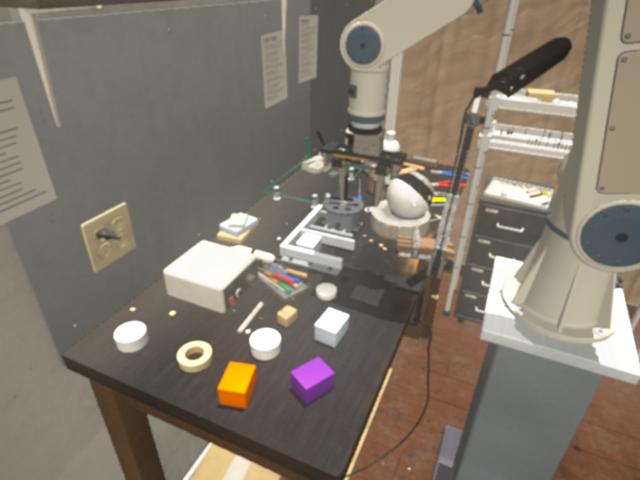

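Side view: b2 stands in the bay at (310,241), b1 at (331,326), everything else in place.

```bash
python3 - <<'E'
from h import *
plan([(.4355,.3135,.12,-4,70,60),(.4355,.3135,.010,-4,70,40)])
plan([(.424,.27,.010,-2,40,16),(.424,.15,.010,1.5,40,18),(.445,.12,.010,1.5,40,18),(.445,.042,.010,1.5,40,18),(.540,.040,.010,1.5,40,18)],start=(.4355,.3145,.010,-4))
E
```

```text
now 11.225 [0.4851 0.0385 0.1554] phi 1.44 tiltz [ 1.8e-03  2.0e-04 -1.0e+00] F [-0.6  0.1  0.1]
70, 55, -9, 7, 0, 0, 1, 70, 55, -9, 7, 0, 0, 1, 70, 55, -10, 7, 0, 0, 1.5, 70, 55, -12, 7, 0, 0, 1, 70, 54, -13, 7, 0, 0, 1, 70, 0, -0, 37, 0, 0, -0, 70, 0, -0, 37, 0, 0, -0, 70, 0, -0, 36, 0, 0, -0

end [435.7 313.3  10.4] -4.1 8
now 11.225 [0.4851 0.0385 0.1554] phi 1.44 tiltz [ 1.8e-03  2.0e-04 -1.0e+00] F [-0.6  0.1  0.1]
40, -15, -3, -0, 0, 0, -0.5, 40, -15, -3, -0, 0, 0, -1, 40, -15, -3, -0, 0, 0, -0.5, 40, -17, 1, -0, 0, 0, -0.5, 40, -17, 0, -0, 0, 0, -0.5, 40, -17, 0, -0, 0, 0, -0.5, 40, -18, 1, -0, 0, 0, -0.5, 40, -17, -0, -0, 0, 0, -0.5, 40, -17, -1, -0, 0, 0, -0.5, 40, -17, 0, -0, 0, 0, -0.5, 40, -10, 7, -0, 0, 0, -0, 40, -10, 7, -0, 0, 0, -0

40, -11, 6, -0, 0, 0, -0, 40, -16, -0, -0, 0, 0, -0, 40, -15, -1, -0, 0, 0, -0, 40, -16, -0, -0, 0, 0, -0, 40, -15, -0, -0, 0, 0, -0, 40, -16, -1, -0, 0, 0, -0, 40, -1, 16, -0, 0, 0, -0, 40, -0, 16, -0, 0, 0, -0, 40, -1, 16, -0, 0, 0, -0, 40, -1, 15, -0, 0, 0, -0, 40, -0, 16, -0, 0, 0, -0, 40, -1, 16, -0, 0, 0, -0

end [539.8  40.1  10. ] 1.5 24
```

Emit:
arm_command(targets=[70,55,-9,7,0,0,1,70,55,-9,7,0,0,1,70,55,-10,7,0,0,1.5,70,55,-12,7,0,0,1,70,54,-13,7,0,0,1,70,0,0,0,0,0,0,70,0,0,37,0,0,0,70,0,0,37,0,0,0,70,0,0,36,0,0,0,70,0,0,0,0,0,0])

```text
t: 12.48
tool_pos: [0.4338, 0.3114, 0.0074]
eef_rot: [-0.0, 0.732, 0.681, -0.002]
force: [-0.4, 0.4, -0.1]
grip_width: 0.759
finger_force: 0.0
```

Emit:
arm_command(targets=[40,0,0,0,0,0,0,40,0,0,0,0,0,0,40,0,0,0,0,0,0,40,0,0,0,0,0,0])

```text
t: 12.98
tool_pos: [0.436, 0.3139, 0.0109]
eef_rot: [0.0, 0.732, 0.682, 0.001]
force: [0.4, -1.8, 6.4]
grip_width: 0.53
finger_force: 6.0
```

Emit:
arm_command(targets=[40,-15,-3,0,0,0,-0.5,40,-15,-3,0,0,0,-1,40,-15,-3,0,0,0,-0.5,40,-17,1,0,0,0,-0.5,40,-17,0,0,0,0,-0.5,40,-17,0,0,0,0,-0.5,40,-18,1,0,0,0,-0.5,40,-17,0,0,0,0,-0.5,40,-17,-1,0,0,0,-0.5,40,-17,0,0,0,0,-0.5,40,-10,7,0,0,0,0,40,-10,7,0,0,0,0])

```text
t: 14.48
tool_pos: [0.4366, 0.1283, 0.0095]
eef_rot: [-0.0, 0.698, 0.716, -0.0]
force: [-1.7, 3.5, 7.0]
grip_width: 0.53
finger_force: 6.0
```

```bash
python3 - <<'E'
from h import *
s=status.sense(); print(s['grip_width']*92,s['finger_force'])
im,d,c=snap('side'); C=cloud(d,c); C[d<=0]=9
print(rect(C,.39,.48,.08,.2,.037,.046))
plan([(.445,.12,.010,1.5,40,18),(.445,.042,.010,1.5,40,18),(.540,.040,.010,1.5,40,18)])
E
```

```text
48.769856904921525 6.0011038184165955
(362, array([435.4, 131.5]), array([75.6, 67.2]), 3.9, array([0.4356, 0.1357, 0.0416]))
now 14.525 [0.4375 0.1275 0.0095] phi 1.42 tiltz [-5.e-04 -2.e-04 -1.e+00] F [ 1.2 -2.7  4.4]
40, -8, 7, -0, 0, 0, -0, 40, -16, -0, -0, 0, 0, -0, 40, -15, -1, -0, 0, 0, -0, 40, -16, 0, -0, 0, 0, -0, 40, -15, -0, -0, 0, 0, -0, 40, -16, -1, -0, 0, 0, -0, 40, -1, 16, -0, 0, 0, -0, 40, -0, 16, -0, 0, 0, -0, 40, -1, 16, -0, 0, 0, -0, 40, -1, 16, -0, 0, 0, -0, 40, -0, 15, -0, 0, 0, -0, 40, -1, 16, -0, 0, 0, -0

end [539.7  40.    9.5] 1.4 12
```

Emit:
arm_command(targets=[40,-8,7,0,0,0,0,40,-16,0,0,0,0,0,40,-15,-1,0,0,0,0,40,-16,0,0,0,0,0,40,-15,0,0,0,0,0,40,-16,-1,0,0,0,0,40,-1,16,0,0,0,0,40,0,16,0,0,0,0,40,-1,16,0,0,0,0,40,-1,16,0,0,0,0,40,0,15,0,0,0,0,40,-1,16,0,0,0,0])

```text
t: 16.02
tool_pos: [0.5406, 0.0418, 0.0093]
eef_rot: [-0.0, 0.698, 0.716, -0.0]
force: [0.4, 0.1, -0.9]
grip_width: 0.529
finger_force: 6.0
```

Emit:
arm_command(targets=[53,0,0,0,0,0,0,53,0,0,0,0,0,0,53,0,0,-20,0,0,0,53,0,0,-45,0,0,0,53,0,0,-50,0,0,0,53,0,-30,-40,0,0,0,30,0,-50,-30,0,0,0,30,0,-30,0,0,0,0,30,0,0,0,0,0,0])

```text
t: 17.15
tool_pos: [0.4275, 0.0389, 0.1946]
eef_rot: [-0.0, 0.698, 0.716, -0.0]
force: [0.3, -0.4, -0.2]
grip_width: 0.328
finger_force: 0.0
```

```bash
python3 - <<'E'
from h import *
im,d,c,C=boxes(z0=.0375,x1=.75); cv2.imwrite('pics/t5.png',cv2.resize(im[160:300,260:440],None,fx=4.2,fy=4.2,interpolation=3))
print('W',rect(C,.5,.68,-.22,-.06,.063,.076)); print('H',rect(C,.5,.68,-.22,-.06,.089,.105))
P=C.reshape(-1,3);Q=P[(P[:,0]>.5)&(P[:,0]<.68)&(P[:,1]>-.22)&(P[:,1]<-.06)&(P[:,2]>.086)];
i=np.argsort(Q[:,0]); Q=Q[i]
for k in range(0,len(Q),12): print(Q[k:k+12].mean(0).round(4), np.ptp(Q[k:k+12,1]).round(3))
im,d,c=snap('side'); cv2.imwrite('pics/s5.png',im); C=cloud(d,c); C[d<=0]=9
P=C.reshape(-1,3);Q=P[(P[:,0]>.5)&(P[:,0]<.68)&(P[:,1]>-.22)&(P[:,1]<-.06)&(P[:,2]>.086)];print('side H',rect(C,.5,.68,-.22,-.06,.085,.105))
print(pose()[1])
E
```

```text
332 [615.7  44.7] [48.8 62. ] 0.2
W (1336, array([ 590.7, -137.1]), array([119.3, 119.7]), 89.9, array([ 0.5878, -0.1376,  0.0706]))
H (158, array([ 604.2, -135.2]), array([81.9, 21.6]), 12.9, array([ 0.6061, -0.1338,  0.0943]))
[ 0.567  -0.1422  0.0944] 0.012
[ 0.5734 -0.141   0.0939] 0.014
[ 0.58   -0.1395  0.0951] 0.011
[ 0.586  -0.1377  0.0944] 0.014
[ 0.5922 -0.1372  0.0948] 0.011
[ 0.5984 -0.1342  0.0946] 0.011
[ 0.605  -0.1341  0.0942] 0.011
[ 0.6112 -0.132   0.095 ] 0.012
[ 0.6178 -0.1312  0.0947] 0.014
[ 0.6241 -0.129   0.0934] 0.011
[ 0.6301 -0.1278  0.0942] 0.017
[ 0.6346 -0.1268  0.0918] 0.02
[ 0.6383 -0.1254  0.0927] 0.023
[ 0.6422 -0.1323  0.0929] 0.018
side H (131, array([ 601.7, -127.5]), array([81.4, 26.3]), 5.8, array([ 0.6031, -0.1275,  0.0921]))
[0.42998352 0.03901787 0.19454645]
```

View pics/t5.png

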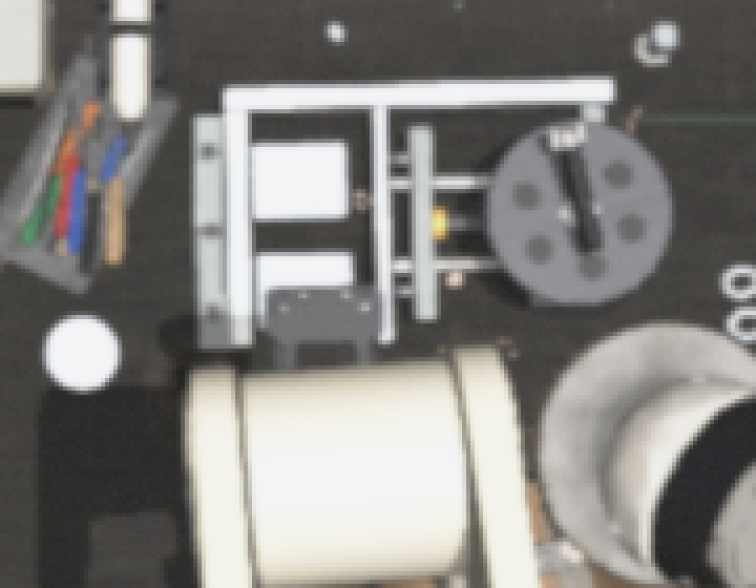

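Both boxes stand in the bay (crop (300,180) and (305,270)); handle points from pivot (570,135) to free end (590,250). Next: the handle.

```bash
python3 - <<'E'
from h import *
plan([(.5808,-.1395,.2,-77,40,55),(.5808,-.1395,.12,-77,40,40)])
E
```

```text
now 17.25 [0.43   0.039  0.1945] phi 1.45 tiltz [ 9.e-04  1.e-04 -1.e+00] F [2.2 0.5 0.8]
40, -23, 18, -1, 0, 0, 10, 40, -19, 22, -0, 0, 0, 9.5, 40, -15, 25, -1, 0, 0, 10, 40, -11, 27, -1, 0, 0, 9.5, 40, -6, 29, -0, 0, 0, 10, 40, -1, 29, -1, 0, 0, 10, 40, 3, 29, -1, 0, 0, 9.5, 40, 9, 28, -0, 0, 0, 10, 40, 0, -0, 40, 0, 0, -0, 40, 0, -0, 40, 0, 0, -0

end [ 580.7 -139.6  119.5] -77.1 10
```

Emit:
arm_command(targets=[40,-23,18,-1,0,0,10,40,-19,22,0,0,0,9.5,40,-15,25,-1,0,0,10,40,-11,27,-1,0,0,9.5,40,-6,29,0,0,0,10,40,-1,29,-1,0,0,10,40,3,29,-1,0,0,9.5,40,9,28,0,0,0,10,40,0,0,40,0,0,0,40,0,0,40,0,0,0,40,0,0,0,0,0,0,40,0,0,0,0,0,0])

```text
t: 18.75
tool_pos: [0.5815, -0.14, 0.1201]
eef_rot: [0.0, 0.994, 0.113, 0.0]
force: [0.2, -0.2, 0.5]
grip_width: 0.437
finger_force: 0.0
```

```bash
python3 - <<'E'
from h import *
plan([(.5808,-.1395,.076,-77,40,16)],res=.5)
im,d,c,C=boxes(z0=.037)
im,d,c=snap('side');C=cloud(d,c); C[d<=0]=9
print('b1',rect(C,.50,.578,-.006,.074,.037,.047)); print('b2',rect(C,.58,.66,-.006,.075,.037,.047))
E
```

```text
now 18.75 [ 0.5815 -0.14    0.1201] phi -77.06 tiltz [ 6.e-04 -1.e-04 -1.e+00] F [ 0.2 -0.2  0.5]
40, -0, -0, 14.5, 0, 0, -0, 40, -0.5, -0.5, 15, 0, 0, -0, 40, -0, -0, 14.5, 0, 0, -0

end [ 580.9 -139.6   76.1] -77.1 3
338 [615.9  44.8] [48.6 61.9] 0.1
343 [541.4  41.9] [45.5 61.8] 0.2
b1 (244, array([539.9,  42.7]), array([49.1, 63.4]), 1.2, array([0.5389, 0.0451, 0.0418]))
b2 (213, array([614.5,  45.3]), array([49.4, 59.3]), 2.2, array([0.6128, 0.0463, 0.0418]))
```

Boxes fine. Descend and grip the handle.

Emit:
arm_command(targets=[40,0,0,14.5,0,0,0,40,-0.5,-0.5,15,0,0,0,40,0,0,14.5,0,0,0,40,0,0,0,0,0,0,8,0,0,0,0,0,0,8,0,0,0,0,0,0,8,0,0,0,0,0,0,8,0,0,0,0,0,0], grip_force=12)

```text
t: 19.85
tool_pos: [0.58, -0.1394, 0.0756]
eef_rot: [0.0, 0.994, 0.113, 0.0]
force: [0.1, 0.3, -0.2]
grip_width: 0.084
finger_force: 0.0
```

```bash
python3 - <<'E'
from h import *
s,p,R,phi=pose(); print(p,phi,s['force'],s['grip_width']*92,s['finger_force'])
pr=np.zeros(2)
for t in np.radians(np.arange(8,97,8)):
    q=np.array([58*(1-np.cos(t)),-58*np.sin(t)]); d=np.round((q-pr)*2)/2; pr=pr+d; print(f'8, {d[0]:g}, 0, {d[1]:g}, 0, 0, 0',end=', ')
E
```

```text
[ 0.57996861 -0.13936413  0.07564672] -77.06013233082251 [ 0.12191685  0.25081014 -0.2480869 ] 7.694577416100238 0.0
8, 0.5, 0, -8, 0, 0, 0, 8, 1.5, 0, -8, 0, 0, 0, 8, 3, 0, -7.5, 0, 0, 0, 8, 4, 0, -7, 0, 0, 0, 8, 4.5, 0, -7, 0, 0, 0, 8, 5.5, 0, -5.5, 0, 0, 0, 8, 6.5, 0, -5, 0, 0, 0, 8, 7, 0, -4, 0, 0, 0, 8, 7.5, 0, -3, 0, 0, 0, 8, 8, 0, -2, 0, 0, 0, 8, 8, 0, -1, 0, 0, 0, 8, 8, 0, 0.5, 0, 0, 0,
```

The fingers shut to 7.7 mm without touching anything, so the 14 mm handle is not between them. Look.

```bash
python3 - <<'E'
from h import *
im,d,c=snap('side'); a=cv2.resize(im[100:260,270:430],None,fx=3.6,fy=3.6,interpolation=3); cv2.imwrite('pics/s6.png',a)
C=cloud(d,c); C[d<=0]=9
P=C.reshape(-1,3)
for u,v in[]: pass
E
```

```text
(no output)
```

View pics/s6.png

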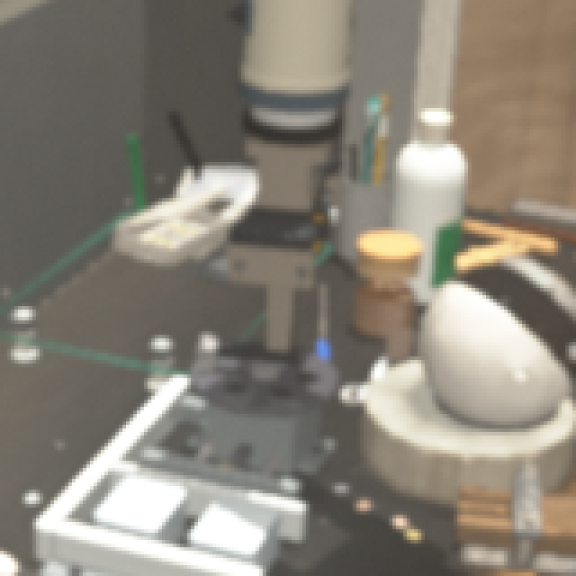

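Emit:
arm_command(targets=[40,0,0,0,0,0,0,40,0,0,0,0,0,0,40,0,0,0,0,0,0,40,0,0,-40,0,0,0,40,0,0,-50,0,0,0,40,0,0,-50,0,0,0,40,-50,0,0,0,0,0,40,-50,0,0,0,0,0,40,-50,0,0,0,0,0,40,-20,0,0,0,0,0,40,0,0,0,0,0,0])

```text
t: 21.28
tool_pos: [0.4141, -0.1778, 0.2158]
eef_rot: [0.0, 0.994, 0.112, 0.001]
force: [-0.0, 0.2, -0.4]
grip_width: 0.439
finger_force: 0.0
```

```bash
cat >> h.py <<'E'
def handle():
    for n in('top','side'):
        im,d,c=snap(n); C=cloud(d,c); C[d<=0]=9
        P=C.reshape(-1,3);Q=P[(P[:,0]>.5)&(P[:,0]<.68)&(P[:,1]>-.22)&(P[:,1]<-.06)&(P[:,2]>.08)&(P[:,2]<.18)]
        print(n,len(Q)); Q=Q[np.argsort(Q[:,0])]
        for k in range(0,len(Q),20): print(Q[k:k+20].mean(0).round(4), np.ptp(Q[k:k+20],0).round(3))
        a=cv2.resize(im[165:255,355:440] if n=='top' else im[175:245,310:400],None,fx=4,fy=4,interpolation=3); a=cv2.copyMakeBorder(a,0,380-a.shape[0],0,380-a.shape[1],0); yield a
E
python3 - <<'E'
from h import *
cv2.imwrite('pics/h7.png',np.hstack(list(handle()))); print(pose()[1])
E
```

```text
top 169
[ 0.5687 -0.1426  0.0936] [0.009 0.012 0.015]
[ 0.579  -0.1398  0.0936] [0.01  0.012 0.012]
[ 0.5892 -0.1366  0.0945] [0.011 0.011 0.013]
[ 0.5995 -0.1353  0.0946] [0.011 0.015 0.011]
[ 0.6099 -0.1319  0.094 ] [0.011 0.011 0.01 ]
[ 0.62   -0.1305  0.0934] [0.008 0.014 0.012]
[ 0.6298 -0.1266  0.0935] [0.009 0.018 0.017]
[ 0.6367 -0.1262  0.0927] [0.007 0.023 0.011]
[ 0.6422 -0.1319  0.092 ] [0.006 0.019 0.005]
side 150
[ 0.5672 -0.1366  0.0921] [0.01  0.014 0.012]
[ 0.5783 -0.1324  0.0915] [0.011 0.017 0.014]
[ 0.5903 -0.1299  0.092 ] [0.013 0.016 0.014]
[ 0.6023 -0.127   0.0922] [0.011 0.011 0.014]
[ 0.6141 -0.1247  0.0916] [0.013 0.009 0.014]
[ 0.6266 -0.122   0.0905] [0.009 0.022 0.016]
[ 0.6351 -0.1189  0.0892] [0.007 0.026 0.013]
[ 0.641  -0.1197  0.0893] [0.003 0.025 0.014]
[ 0.415602   -0.1776041   0.21576954]
```

View pics/h7.png

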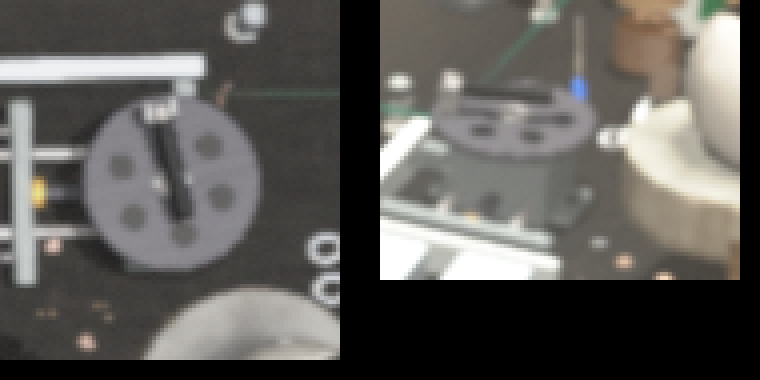

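```bash
python3 - <<'E'
from h import *
c=optics.calibration('side')
for p in[(.580,-.1394,.0756),(.580,-.1394,.12),(.58,-.1394,.088),(.5905,-.1373,.07)]: 
    u,v=w2px(p,c); print(p,round(u,1),round(v,1),'crop s6',round((u-270)*3.6),round((v-100)*3.6))
im=cv2.imread('pics/s6.png'); a=cv2.resize(im[290:410,170:370],None,fx=3.9,fy=3.9,interpolation=3); cv2.imwrite('pics/s6b.png',a)
E
```

```text
(0.58, -0.1394, 0.0756) 346.5 201.9 crop s6 275 367
(0.58, -0.1394, 0.12) 347.3 188.1 crop s6 278 317
(0.58, -0.1394, 0.088) 346.7 198.1 crop s6 276 353
(0.5905, -0.1373, 0.07) 342.8 203.2 crop s6 262 372
```

View pics/s6b.png

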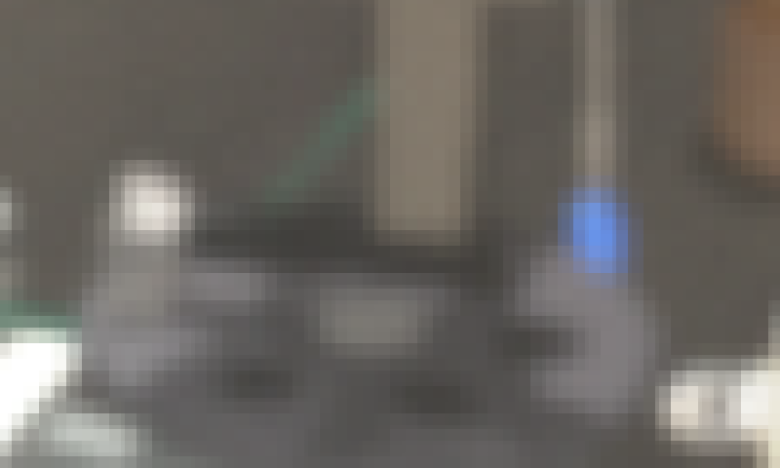

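```bash
python3 - <<'E'
from h import *
s,p,R,phi=pose()
for n in('side','top'):
    im,d,c=snap(n); C=cloud(d,c); C[d<=0]=9
    L=(C.reshape(-1,3)-p)@R
    m=(abs(L[:,0])<.06)&(abs(L[:,1])<.1)&(L[:,2]<.03)&(L[:,2]>-.2); Q=L[m]
    print(n,w2px(p,c))
    for a in np.arange(-.12,.03,.01):
        k=Q[(Q[:,2]>=a)&(Q[:,2]<a+.01)]
        if len(k): print(round(a,2),len(k),'x',np.percentile(k[:,0],[2,50,98]).round(3),'y',np.percentile(k[:,1],[2,25,50,75,98]).round(3))
E
```

```text
side (np.float64(410.59694362404707), np.float64(161.9758167774776))
-0.12 90 x [-0.031 -0.002  0.028] y [-0.091 -0.089 -0.088 -0.086 -0.083]
-0.1 24 x [-0.01 -0.    0.01] y [-0.044 -0.041 -0.04  -0.039 -0.035]
-0.09 31 x [-0.011 -0.002  0.009] y [-0.043 -0.041 -0.039 -0.037 -0.035]
-0.08 30 x [-0.01 -0.    0.01] y [-0.041 -0.039 -0.038 -0.036 -0.032]
-0.07 32 x [-0.01  -0.     0.009] y [-0.042 -0.039 -0.038 -0.036 -0.034]
-0.06 31 x [-0.01  -0.     0.009] y [-0.04  -0.038 -0.036 -0.034  0.023]
-0.05 27 x [-0.009  0.001  0.009] y [-0.039 -0.037 -0.035 -0.034 -0.023]
-0.04 29 x [-0.01  -0.002  0.009] y [-0.039 -0.037 -0.034 -0.032  0.017]
-0.03 16 x [-0.009 -0.001  0.008] y [-0.038 -0.036 -0.035 -0.03  -0.023]
top (np.float64(424.5785190296864), np.float64(275.41192551933386))
-0.12 13 x [-0.014  0.001  0.031] y [-0.072 -0.049 -0.048 -0.048 -0.036]
-0.11 3 x [-0.001  0.008  0.01 ] y [-0.048 -0.048 -0.048 -0.048 -0.048]
```

```bash
python3 - <<'E'
from h import *
s,p,R,phi=pose()
for k in range(3):
    im,d,c=snap('side'); C=cloud(d,c); C[d<=0]=9
    L=(C.reshape(-1,3)-p)@R
    m=(abs(L[:,0])<.009)&(L[:,1]<-.015)&(L[:,1]>-.06)&(L[:,2]<.05)&(L[:,2]>-.05); Q=L[m]; print(np.sort(Q[:,2])[-8:].round(4),Q[np.argsort(Q[:,2])[-4:],1].round(3))
print(s['grip_width'])
E
```

```text
[-0.0271 -0.0261 -0.0259 -0.025  -0.0232 -0.0229 -0.0227 -0.0222] [-0.029 -0.03  -0.029 -0.026]
[-0.0267 -0.0261 -0.026  -0.0238 -0.0233 -0.023  -0.0212 -0.021 ] [-0.03  -0.029 -0.025 -0.025]
[-0.027  -0.0269 -0.0267 -0.0237 -0.0237 -0.0235 -0.0229 -0.0218] [-0.031 -0.031 -0.029 -0.028]
0.4390419403562044
```

The picture shows the closed finger ending at the handle's top edge (420,240), not around it. The depth data agree: the fingers end about 20 mm short of the reported TCP. So go about 18 mm deeper, watching the force.

```bash
python3 - <<'E'
from h import *
plan([(.5808,-.1395,.2158,-77,40,58),(.5808,-.1395,.08,-77,40,46),(.5808,-.1395,.064,-77,40,6)],res=.5)
E
```

```text
now 21.625 [ 0.4149 -0.1772  0.2152] phi -77.02 tiltz [-2.e-04  2.e-04 -1.e+00] F [-0.7  0.1  0.6]
40, 56.5, 0, -0, 0, 0, -0, 40, 57, 0.5, -0.5, 0, 0, -0, 40, 56.5, 0, -0, 0, 0, -0, 40, 0, 0, 45, 0, 0, -0, 40, 0, 0, 45.5, 0, 0, -0, 40, 0, 0, 45, 0, 0, -0, 40, 0, 0, 5.5, 0, 0, -0, 40, 0, 0, 5.5, 0, 0, -0, 40, 0, 0, 5, 0, 0, -0

end [ 580.7 -139.5   64.2] -77.0 9
```

Emit:
arm_command(targets=[40,56.5,0,0,0,0,0,40,57,0.5,-0.5,0,0,0,40,56.5,0,0,0,0,0,40,0,0,45,0,0,0,40,0,0,45.5,0,0,0,40,0,0,45,0,0,0,40,0,0,0,0,0,0,40,0,0,5.5,0,0,0,40,0,0,5.5,0,0,0,40,0,0,5,0,0,0,40,0,0,0,0,0,0])

```text
t: 23.0
tool_pos: [0.58, -0.1399, 0.0646]
eef_rot: [0.0, 0.994, 0.113, 0.0]
force: [0.2, -0.3, -0.1]
grip_width: 0.434
finger_force: 0.0
```

Emit:
arm_command(targets=[40,0,0,2,0,0,0,40,0,0,2,0,0,0,40,0,0,0,0,0,0])

```text
t: 23.38
tool_pos: [0.5798, -0.1398, 0.0602]
eef_rot: [-0.0, 0.994, 0.113, -0.0]
force: [0.2, -0.3, -0.3]
grip_width: 0.434
finger_force: 0.0
```

Emit:
arm_command(targets=[8,0,0,0,0,0,0,8,0,0,0,0,0,0,8,0,0,0,0,0,0,8,0,0,0,0,0,0])

```text
t: 23.88
tool_pos: [0.5797, -0.1393, 0.0603]
eef_rot: [-0.0, 0.994, 0.113, -0.0]
force: [-0.4, 3.6, 0.7]
grip_width: 0.146
finger_force: 12.0
```

Gripped now (13.4 mm). Swing the handle up along its arc.

Emit:
arm_command(targets=[8,0.5,0,-8,0,0,0,8,1.5,0,-8,0,0,0,8,3,0,-7.5,0,0,0,8,4,0,-7,0,0,0,8,4.5,0,-7,0,0,0,8,0,0,0,0,0,0])

```text
t: 24.62
tool_pos: [0.5929, -0.1366, 0.0988]
eef_rot: [-0.0, 0.994, 0.113, -0.0]
force: [-4.5, 3.5, 3.8]
grip_width: 0.146
finger_force: 12.0
```

```bash
python3 - <<'E'
from h import *
s,p,R,phi=pose(); print(p,s['force'],s['grip_width']*92,s['finger_force'])
im,d,c=snap('side'); cv2.imwrite('pics/s8.png',cv2.resize(im[140:240,290:410],None,fx=5,fy=5,interpolation=3))
E
```

```text
[ 0.59285599 -0.13658639  0.098836  ] [-4.47510882  3.54269223  3.79577617] 13.437914086900676 12.00812109227627
```

View pics/s8.png

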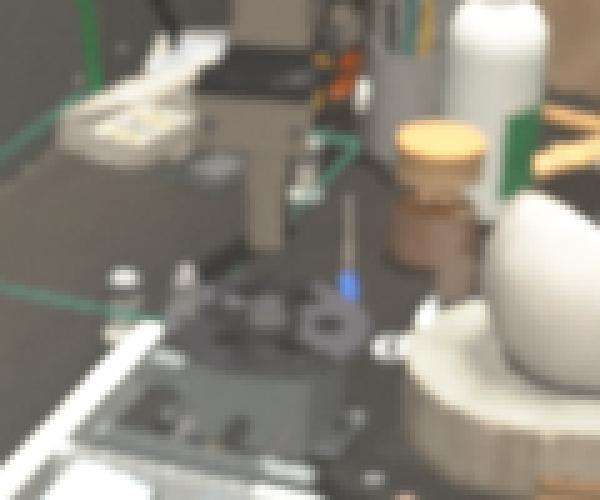

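The view shows the finger at (265,240) holding the rising handle, with its free end hidden by the finger. Continue the arc.

Emit:
arm_command(targets=[8,5.5,0,-5.5,0,0,0,8,6.5,0,-5,0,0,0,8,7,0,-4,0,0,0,8,7.5,0,-3,0,0,0,8,8,0,-2,0,0,0,8,8,0,-1,0,0,0,8,2,0,0,0,0,0,8,0,0,0,0,0,0])

```text
t: 25.68
tool_pos: [0.6372, -0.1272, 0.1205]
eef_rot: [0.0, 0.994, 0.113, 0.001]
force: [-3.9, 2.7, 8.7]
grip_width: 0.144
finger_force: 12.0
```

```bash
python3 - <<'E'
from h import *
s,p,R,phi=pose(); print(p,s['force'],s['grip_width']*92,s['finger_force'],'rel wheel',p[:2]-[.5905,-.1373])
im,d,c=snap('side'); C=cloud(d,c); C[d<=0]=9
P=C.reshape(-1,3);g=im.reshape(-1,3).max(1);Q=P[(P[:,0]>.56)&(P[:,0]<.68)&(P[:,1]>-.19)&(P[:,1]<-.06)&(P[:,2]>.08)&(P[:,2]<.18)]
for a in np.arange(.08,.17,.008):
    k=Q[(Q[:,2]>=a)&(Q[:,2]<a+.008)]
    if len(k): print(round(a,3),len(k),np.median(k,0).round(4),np.ptp(k,0).round(3))
E
```

```text
[ 0.63724461 -0.12715202  0.1204767 ] [-3.88439188  2.73662136  8.67342079] 13.245948716498306 12.013219735817984 rel wheel [0.04674461 0.01014798]
0.08 14 [ 0.6353 -0.1162  0.083 ] [0.012 0.02  0.006]
0.088 17 [ 0.6344 -0.1183  0.0922] [0.014 0.015 0.007]
0.096 6 [ 0.6325 -0.1184  0.1014] [0.008 0.006 0.005]
0.104 16 [ 0.633  -0.1218  0.1077] [0.013 0.011 0.007]
0.112 9 [ 0.6302 -0.1214  0.1164] [0.011 0.007 0.005]
0.12 14 [ 0.6297 -0.1222  0.1232] [0.013 0.007 0.006]
0.128 12 [ 0.6284 -0.123   0.1313] [0.013 0.011 0.007]
0.136 11 [ 0.625  -0.1223  0.1398] [0.018 0.015 0.008]
0.144 16 [ 0.6276 -0.1085  0.149 ] [0.018 0.03  0.007]
0.152 29 [ 0.6274 -0.1082  0.1555] [0.021 0.024 0.007]
0.16 25 [ 0.6262 -0.109   0.164 ] [0.019 0.032 0.008]
0.168 22 [ 0.6296 -0.1054  0.172 ] [0.02  0.036 0.008]
```

Emit:
arm_command(targets=[30,0,0,0,0,0,0,30,0,0,0,0,0,0,30,-7,0,4,0,0,0,30,0,0,4,0,0,0,8,0,0,0,0,0,0,8,0,0,0,0,0,0,8,0,0,0,0,0,0,8,4,0,0,0,0,0,8,4,0,0,0,0,0,8,3,0,0,0,0,0,8,0,0,0,0,0,0], grip_force=25)

```text
t: 27.1
tool_pos: [0.6392, -0.1262, 0.1105]
eef_rot: [0.0, 0.994, 0.113, -0.001]
force: [-6.1, -0.9, 4.8]
grip_width: 0.145
finger_force: 25.0
```

```bash
cat >> h.py <<'E'
def lean(ax=.6373,ay=-.1266):
    s,p,R,phi=pose(); print(s['t'],p.round(4),np.round(s['force'],1),round(s['grip_width']*92,1),s['finger_force'],'rel',(p[:2]-[.5905,-.1373]).round(4))
    im,d,c=snap('side'); C=cloud(d,c); C[d<=0]=9
    P=C.reshape(-1,3); Q=P[(abs(P[:,0]-ax)<.02)&(abs(P[:,1]-ay)<.02)&(P[:,2]>.09)&(P[:,2]<.135)]
    fx=np.polyfit(Q[:,2],Q[:,0],1); fy=np.polyfit(Q[:,2],Q[:,1],1); print('slope deg',np.degrees(np.arctan([fx[0],fy[0]])).round(1),'at .11',np.polyval(fx,.11).round(4),np.polyval(fy,.11).round(4),len(Q))
E
python3 - <<'E'
from h import *
lean()
E
```

```text
27.1 [ 0.6392 -0.1262  0.1105] [-6.1 -0.9  4.8] 13.3 25.00117415911518 rel [0.0487 0.0111]
slope deg [0.9 3.5] at .11 0.6351 -0.1202 64
```

```bash
cat >> h.py <<'E'
def wind(a0,n,st=15,r=.047,o=(.0017,.0004),z=.1105):
    w=[]
    for i in range(1,n+1):
        a=np.radians(a0-st*i); w.append((.5905+r*np.cos(a)+o[0],-.1373+r*np.sin(a)+o[1],z,-77.06,8,62))
    s,p,R,phi=pose(); plan(w,res=.5,start=(*p,-77.06))
E
python3 - <<'E'
from h import *
wind(12.8,11)
E
```

```text
now 27.15 [ 0.6392 -0.1262  0.1105] phi -77.05 tiltz [-2.7e-03 -4.0e-04 -1.0e+00] F [-6.6 -1.4  5.2]
8, -3, 12, 0, 0, 0, -0, 8, -4.5, 11.5, 0, 0, 0, -0, 8, -7.5, 9.5, 0, 0, 0, -0, 8, -10, 7.5, 0, 0, 0, -0, 8, -11, 5, 0, 0, 0, -0, 8, -12.5, 1.5, 0, 0, 0, -0, 8, -12, -1.5, 0, 0, 0, -0, 8, -11.5, -5, 0, 0, 0, -0, 8, -9.5, -7.5, 0, 0, 0, -0, 8, -7.5, -9.5, 0, 0, 0, -0, 8, -4.5, -11.5, 0, 0, 0, -0

end [ 550.8 -158.9  110.5] -77.1 11
```

Emit:
arm_command(targets=[8,-3,12,0,0,0,0,8,-4.5,11.5,0,0,0,0,8,-7.5,9.5,0,0,0,0,8,-10,7.5,0,0,0,0,8,-11,5,0,0,0,0,8,-12.5,1.5,0,0,0,0,8,-12,-1.5,0,0,0,0,8,-11.5,-5,0,0,0,0,8,-9.5,-7.5,0,0,0,0,8,-7.5,-9.5,0,0,0,0,8,-4.5,-11.5,0,0,0,0,8,0,0,0,0,0,0])

```text
t: 28.65
tool_pos: [0.55, -0.1579, 0.1105]
eef_rot: [-0.0, 0.994, 0.113, -0.001]
force: [-6.5, 0.3, 6.6]
grip_width: 0.146
finger_force: 25.0
```

```bash
cat >> h.py <<'E'
def chk():
    for n in('top','side'):
        im,d,c=snap(n);C=cloud(d,c); C[d<=0]=9
        print(n,'b1',rect(C,.495,.578,-.004,.075,.037,.047)); print(n,'b2',rect(C,.58,.66,-.004,.075,.037,.047))
        if n=='top':
            P=C.reshape(-1,3); q=P[(P[:,0]>.51)&(P[:,0]<.64)&(P[:,2]>.026)&(P[:,2]<.037)&(P[:,1]>-.03)&(P[:,1]<.05)]
            print('plate y',np.percentile(q[:,1],[5,50,95]).round(4) if len(q) else None)
E
python3 - <<'E'
from h import *
a=np.radians(12.8-165); lean(.5905+.047*np.cos(a),-.1373+.047*np.sin(a)); chk(); wind(12.8-165,11)
E
```

```text
28.65 [ 0.55   -0.1579  0.1105] [-6.5  0.3  6.6] 13.5 25.00114280730486 rel [-0.0405 -0.0206]
slope deg [-0.5  0.6] at .11 0.5456 -0.1524 64
top b1 (341, array([538.8,  35. ]), array([75.9, 50.6]), 89.8, array([0.5407, 0.0402, 0.0412]))
top b2 (347, array([621.7,  34.9]), array([60. , 76.2]), 0.1, array([0.615 , 0.0431, 0.0412]))
plate y [-0.0288 -0.0062  0.0311]
side b1 (255, array([540.4,  37.6]), array([51.1, 74.2]), 0.6, array([0.539 , 0.0454, 0.0416]))
side b2 (214, array([614.6,  45.2]), array([49.6, 60.6]), 2.2, array([0.6127, 0.046 , 0.0418]))
now 28.8 [ 0.5502 -0.158   0.1104] phi -77.05 tiltz [-3.4e-03  9.0e-04 -1.0e+00] F [-6.  -0.1  8.4]
8, -1.5, -11.5, -0, 0, 0, -0, 8, 2, -12, -0, 0, 0, -0, 8, 4.5, -11.5, -0, 0, 0, -0, 8, 7.5, -9.5, -0, 0, 0, -0, 8, 10, -7.5, -0, 0, 0, -0, 8, 11, -4.5, -0, 0, 0, -0, 8, 12.5, -1.5, -0, 0, 0, -0, 8, 12, 1.5, -0, 0, 0, -0, 8, 11.5, 4.5, -0, 0, 0, -0, 8, 9.5, 7.5, -0, 0, 0, -0, 8, 7.5, 10, -0, 0, 0, -0

end [ 626.8 -105.   110.4] -77.1 11
```

Handle upright, turning well, boxes in place. Continue.

Emit:
arm_command(targets=[8,-1.5,-11.5,0,0,0,0,8,2,-12,0,0,0,0,8,4.5,-11.5,0,0,0,0,8,7.5,-9.5,0,0,0,0,8,10,-7.5,0,0,0,0,8,11,-4.5,0,0,0,0,8,12.5,-1.5,0,0,0,0,8,12,1.5,0,0,0,0,8,11.5,4.5,0,0,0,0,8,9.5,7.5,0,0,0,0,8,7.5,10,0,0,0,0,8,0,0,0,0,0,0])

```text
t: 30.3
tool_pos: [0.6299, -0.1064, 0.1105]
eef_rot: [0.0, 0.994, 0.112, 0.001]
force: [3.3, 0.4, 1.9]
grip_width: 0.144
finger_force: 25.0
```

```bash
python3 - <<'E'
from h import *
a=np.radians(12.8-330); lean(.5905+.047*np.cos(a),-.1373+.047*np.sin(a)); wind(12.8-330,11)
E
```

```text
30.3 [ 0.6299 -0.1064  0.1105] [3.3 0.4 1.9] 13.2 25.0024091033265 rel [0.0394 0.0309]
slope deg [1.4 2.6] at .11 0.6252 -0.1001 65
now 30.35 [ 0.6298 -0.1063  0.1106] phi -77.09 tiltz [ 2.5e-03 -7.0e-04 -1.0e+00] F [4.5 0.2 1.2]
8, 2, 9.5, 0, 0, 0, -0, 8, 1.5, 12, 0, 0, 0, -0, 8, -1.5, 12, 0, 0, 0, -0, 8, -5, 11.5, 0, 0, 0, -0, 8, -7.5, 9.5, 0, 0, 0, -0, 8, -9.5, 7.5, 0, 0, 0, -0, 8, -11.5, 5, 0, 0, 0, -0, 8, -12, 1.5, 0, 0, 0, -0, 8, -12.5, -2, 0, 0, 0, -0, 8, -11, -4.5, 0, 0, 0, -0, 8, -10, -7.5, 0, 0, 0, -0

end [ 567.  -176.7  110.6] -77.1 11
```

Emit:
arm_command(targets=[8,2,9.5,0,0,0,0,8,1.5,12,0,0,0,0,8,-1.5,12,0,0,0,0,8,-5,11.5,0,0,0,0,8,-7.5,9.5,0,0,0,0,8,-9.5,7.5,0,0,0,0,8,-11.5,5,0,0,0,0,8,-12,1.5,0,0,0,0,8,-12.5,-2,0,0,0,0,8,-11,-4.5,0,0,0,0,8,-10,-7.5,0,0,0,0,8,0,0,0,0,0,0])

```text
t: 31.85
tool_pos: [0.5641, -0.1747, 0.1104]
eef_rot: [-0.001, 0.994, 0.113, -0.001]
force: [-1.4, 3.5, 6.3]
grip_width: 0.142
finger_force: 25.0
```

```bash
python3 - <<'E'
from h import *
a=np.radians(12.8-495); lean(.5905+.047*np.cos(a),-.1373+.047*np.sin(a)); chk(); wind(12.8-495,9)
E
```

```text
31.85 [ 0.5641 -0.1747  0.1104] [-1.4  3.5  6.3] 13.1 25.011233714176342 rel [-0.0264 -0.0374]
slope deg [-1.5  0.4] at .11 0.5598 -0.169 68
top b1 (358, array([540.1,  39.3]), array([64.6, 67.2]), 0.1, array([0.5413, 0.0426, 0.0411]))
top b2 (335, array([610.6,  42. ]), array([59.6, 61.8]), 0.1, array([0.6149, 0.0442, 0.0414]))
plate y [-0.0233 -0.0117  0.0248]
side b1 (228, array([539.5,  44.5]), array([60.3, 50.6]), 87.9, array([0.5389, 0.0462, 0.0417]))
side b2 (210, array([613.5,  46.5]), array([50.2, 56.7]), 0.2, array([0.6126, 0.0475, 0.0416]))
now 32.0 [ 0.5645 -0.175   0.1104] phi -77.04 tiltz [-0.0026  0.0012 -1.    ] F [-1.9  3.5  8. ]
8, -5, -7.5, -0, 0, 0, -0, 8, -5, -11.5, -0, 0, 0, -0, 8, -1.5, -12, -0, 0, 0, -0, 8, 1.5, -12, -0, 0, 0, -0, 8, 5, -11.5, -0, 0, 0, -0, 8, 7.5, -9.5, -0, 0, 0, -0, 8, 9.5, -7.5, -0, 0, 0, -0, 8, 11.5, -5, -0, 0, 0, -0, 8, 12, -1.5, -0, 0, 0, -0

end [581.6 -91.  110.4] -77.1 9
```

Emit:
arm_command(targets=[8,-5,-7.5,0,0,0,0,8,-5,-11.5,0,0,0,0,8,-1.5,-12,0,0,0,0,8,1.5,-12,0,0,0,0,8,5,-11.5,0,0,0,0,8,7.5,-9.5,0,0,0,0,8,9.5,-7.5,0,0,0,0,8,11.5,-5,0,0,0,0,8,12,-1.5,0,0,0,0,8,0,0,0,0,0,0])

```text
t: 33.25
tool_pos: [0.5819, -0.0899, 0.1104]
eef_rot: [-0.001, 0.994, 0.113, -0.001]
force: [-0.2, 5.9, 8.2]
grip_width: 0.143
finger_force: 25.1
```

```bash
python3 - <<'E'
from h import *
a=np.radians(12.8-630); lean(.5905+.047*np.cos(a),-.1373+.047*np.sin(a)); wind(12.8-630,12,st=7.5)
E
```

```text
33.25 [ 0.5819 -0.0899  0.1104] [-0.2  5.9  8.2] 13.2 25.077528906986117 rel [-0.0086  0.0474]
slope deg [-3.2  3. ] at .11 0.5772 -0.084 73
now 33.3 [ 0.5819 -0.0899  0.1104] phi -77.07 tiltz [-0.002   0.0025 -1.    ] F [-0.6  6.7  8.1]
8, 5.5, 1.5, -0, 0, 0, -0, 8, 6.5, 1, -0, 0, 0, -0, 8, 5.5, 2, -0, 0, 0, -0, 8, 5.5, 3, -0, 0, 0, -0, 8, 5, 3.5, -0, 0, 0, -0, 8, 5, 4, -0, 0, 0, -0, 8, 4, 4.5, -0, 0, 0, -0, 8, 3.5, 5, -0, 0, 0, -0, 8, 2.5, 5.5, -0, 0, 0, -0, 8, 2, 6, -0, 0, 0, -0, 8, 1, 6, -0, 0, 0, -0, 8, 0.5, 6, -0, 0, 0, -0

end [ 638.  -126.3  110.4] -77.1 12
```

Send in pieces, watching the force for the stop.

Emit:
arm_command(targets=[8,5.5,1.5,0,0,0,0,8,6.5,1,0,0,0,0,8,5.5,2,0,0,0,0])

```text
t: 33.67
tool_pos: [0.5993, -0.0897, 0.1104]
eef_rot: [-0.002, 0.994, 0.112, -0.001]
force: [-1.5, 9.8, 8.8]
grip_width: 0.141
finger_force: 25.2
```

Emit:
arm_command(targets=[8,5.5,3,0,0,0,0,8,5,3.5,0,0,0,0])

```text
t: 33.92
tool_pos: [0.6118, -0.0936, 0.1104]
eef_rot: [-0.002, 0.994, 0.112, -0.001]
force: [0.0, 9.2, 6.8]
grip_width: 0.142
finger_force: 25.1
```

Emit:
arm_command(targets=[8,5,4,0,0,0,0,8,0,0,0,0,0,0])

```text
t: 34.17
tool_pos: [0.6185, -0.0971, 0.1105]
eef_rot: [-0.001, 0.994, 0.112, 0.0]
force: [3.3, 6.4, 5.0]
grip_width: 0.142
finger_force: 25.1
```

Emit:
arm_command(targets=[8,4,4.5,0,0,0,0,8,3.5,5,0,0,0,0])

```text
t: 34.42
tool_pos: [0.6274, -0.1047, 0.1104]
eef_rot: [-0.001, 0.994, 0.113, -0.0]
force: [0.9, 4.7, 6.1]
grip_width: 0.143
finger_force: 25.1
```

Emit:
arm_command(targets=[8,2.5,5.5,0,0,0,0,8,0,0,0,0,0,0])

```text
t: 34.67
tool_pos: [0.6307, -0.1091, 0.1104]
eef_rot: [-0.002, 0.994, 0.112, -0.001]
force: [0.1, 9.2, 7.1]
grip_width: 0.14
finger_force: 25.1
```

```bash
python3 - <<'E'
from h import *
a=np.radians(35); lean(.5905+.047*np.cos(a),-.1373+.047*np.sin(a)); chk()
E
```

```text
34.675 [ 0.6307 -0.1091  0.1104] [0.1 9.2 7.1] 12.9 25.07319457421545 rel [0.0402 0.0282]
slope deg [-2.5  1.4] at .11 0.6268 -0.1027 69
top b1 (343, array([536. ,  34.9]), array([56.2, 75.9]), 0.0, array([0.5411, 0.0437, 0.0412]))
top b2 (323, array([612.2,  34.9]), array([76.1, 62.3]), 89.9, array([0.6151, 0.0438, 0.0412]))
plate y [-0.0148 -0.0031  0.0335]
side b1 (224, array([540.2,  46.2]), array([49.9, 56.8]), 1.0, array([0.5388, 0.047 , 0.0418]))
side b2 (209, array([614. ,  45.8]), array([49.8, 57.7]), 1.0, array([0.6127, 0.048 , 0.0417]))
```

Emit:
arm_command(targets=[8,2,6,0,0,0,0,8,0,0,0,0,0,0])

```text
t: 35.08
tool_pos: [0.6312, -0.1109, 0.1103]
eef_rot: [-0.005, 0.994, 0.112, -0.003]
force: [-8.9, 22.6, 16.1]
grip_width: 0.145
finger_force: 25.3
```

Emit:
arm_command(targets=[8,1,4,0,0,0,0,8,0,0,0,0,0,0])

```text
t: 35.33
tool_pos: [0.6314, -0.1124, 0.1102]
eef_rot: [-0.007, 0.994, 0.112, -0.005]
force: [-14.4, 30.7, 22.7]
grip_width: 0.153
finger_force: 25.6
```

Emit:
arm_command(targets=[8,0.5,4,0,0,0,0,8,0,0,0,0,0,0])

```text
t: 35.58
tool_pos: [0.6311, -0.1154, 0.1095]
eef_rot: [-0.008, 0.994, 0.112, -0.006]
force: [-18.6, 33.3, 21.4]
grip_width: 0.155
finger_force: 25.9
```

The wheel is at its stop (force rose to about 38 N, no further travel). Ease off, then turn the tool square to the handle.

Emit:
arm_command(targets=[8,-0.5,-4,0,0,0,0,8,-1,-4,0,0,0,0,8,-1,-3,0,0,0,0,8,0,0,0,0,0,0,36,0,0,0,0,0,0,36,0,0,0,0,0,0,36,0,0,0,0,0,0])

```text
t: 36.45
tool_pos: [0.6327, -0.1143, 0.1099]
eef_rot: [-0.0, 0.994, 0.113, -0.0]
force: [0.8, -0.3, -0.3]
grip_width: 0.388
finger_force: 0.0
```

```bash
python3 - <<'E'
from h import *
lean(.6303,-.1105); lean(.6303,-.1105); chk()
P=(.6303,-.1105); plan([(P[0],P[1],.1105,-56,36,20)],res=.5)
E
```

```text
36.45 [ 0.6327 -0.1143  0.1099] [ 0.8 -0.3 -0.3] 35.7 0.0 rel [0.0422 0.023 ]
slope deg [-7.2 -5.2] at .11 0.6243 -0.1039 66
36.5 [ 0.6328 -0.1143  0.1101] [-0.1 -0.5 -0.2] 35.7 0.0 rel [0.0423 0.023 ]
slope deg [-7.  -4.6] at .11 0.6243 -0.1044 66
top b1 (325, array([542.9,  34.9]), array([50. , 78.2]), 2.6, array([0.5407, 0.0432, 0.0413]))
top b2 (346, array([619.4,  34.9]), array([76.2, 76.7]), 89.7, array([0.6153, 0.0437, 0.0414]))
plate y [-0.0146 -0.0031  0.035 ]
side b1 (222, array([539.8,  45.8]), array([50.1, 58. ]), 0.7, array([0.5389, 0.0468, 0.0417]))
side b2 (208, array([614. ,  47.1]), array([50.2, 55.4]), 1.8, array([0.6128, 0.0483, 0.0418]))
now 36.65 [ 0.633  -0.1144  0.1103] phi -77.07 tiltz [-2.e-04  0.e+00 -1.e+00] F [0.6 0.3 0.2]
36, -0.5, -1.5, -0, 0, 0, -7, 36, -0.5, -1.5, -0, 0, 0, -7, 36, -0, -1.5, -0, 0, 0, -7

end [ 630.5 -110.5  110.3] -56.1 3
```

```bash
python3 - <<'E'
from h import *
plan([(.6245,-.1144,.1105,-56,36,20)],res=.5)
r=51.; th0=82; pr=np.array([r*np.cos(np.radians(th0)),r*np.sin(np.radians(th0))])
for t in np.radians(np.arange(th0-8,-7,-8)):
    q=np.array([r*np.cos(t),r*np.sin(t)]); d=np.round((q-pr)*2)/2; pr=pr+d; print(f'8, {-d[0]:g}, 0, {-d[1]:g}, 0, 0, 0',end=', ')
print(pr)
E
```

```text
now 36.65 [ 0.633  -0.1144  0.1103] phi -77.07 tiltz [-2.e-04  0.e+00 -1.e+00] F [0.6 0.3 0.2]
36, -3, -0.5, -0, 0, 0, -7, 36, -2.5, -1, -0, 0, 0, -7, 36, -2.5, -1.5, -0, 0, 0, -7

end [ 624.4 -114.3  110.3] -56.1 3
8, -7, 0, 1.5, 0, 0, 0, 8, -6.5, 0, 2.5, 0, 0, 0, 8, -6.5, 0, 3.5, 0, 0, 0, 8, -5.5, 0, 4, 0, 0, 0, 8, -5.5, 0, 5, 0, 0, 0, 8, -4, 0, 5.5, 0, 0, 0, 8, -3.5, 0, 6, 0, 0, 0, 8, -3, 0, 6.5, 0, 0, 0, 8, -1.5, 0, 7, 0, 0, 0, 8, -1, 0, 7, 0, 0, 0, 8, 0.5, 0, 7.5, 0, 0, 0, [50.59782815 -5.49632849]
```

Emit:
arm_command(targets=[36,-3,-0.5,0,0,0,-7,36,-2.5,-1,0,0,0,-7,36,-2.5,-1.5,0,0,0,-7,36,0,0,0,0,0,0,8,0,0,0,0,0,0,8,0,0,0,0,0,0,8,0,0,0,0,0,0])

```text
t: 37.52
tool_pos: [0.6237, -0.1132, 0.1104]
eef_rot: [-0.001, 0.957, 0.291, -0.001]
force: [-2.4, 3.9, 2.9]
grip_width: 0.143
finger_force: 25.0
```

Emit:
arm_command(targets=[8,-7,0,1.5,0,0,0,8,-6.5,0,2.5,0,0,0,8,-6.5,0,3.5,0,0,0,8,-5.5,0,4,0,0,0,8,-5.5,0,5,0,0,0,8,-4,0,5.5,0,0,0,8,0,0,0,0,0,0])

```text
t: 38.4
tool_pos: [0.5941, -0.134, 0.089]
eef_rot: [-0.0, 0.957, 0.292, -0.001]
force: [-7.5, -1.7, 8.5]
grip_width: 0.144
finger_force: 25.0
```

Emit:
arm_command(targets=[8,-3.5,0,6,0,0,0,8,-3,0,6.5,0,0,0,8,-1.5,0,7,0,0,0,8,-1,0,7,0,0,0,8,0,0,1.5,0,0,0,8,0,0,0,0,0,0])

```text
t: 39.15
tool_pos: [0.5848, -0.1401, 0.0601]
eef_rot: [-0.0, 0.956, 0.292, -0.003]
force: [-11.1, -8.3, 7.7]
grip_width: 0.139
finger_force: 25.0
```

Emit:
arm_command(targets=[36,0,0,0,0,0,0,36,0,0,0,0,0,0,36,0,0,0,0,0,0,36,0,0,-30,0,0,0,36,0,0,-50,0,0,0,36,0,0,-50,0,0,0,0,-40,30,0,0,0,0,0,-55,0,0,0,0,0,0,-55,0,0,0,0,0,0,0,0,0,0,0,0])

```text
t: 40.4
tool_pos: [0.4778, -0.2487, 0.1905]
eef_rot: [-0.0, 0.957, 0.29, -0.0]
force: [0.1, 0.5, -0.2]
grip_width: 0.002
finger_force: 0.0
```

```bash
python3 - <<'E'
from h import *
print(pose()[1]); list(handle()); im,d,c,C=boxes(z0=.037)
P=C.reshape(-1,3)
for x in np.arange(.52,.65,.03):
    q=P[(abs(P[:,0]-x)<.01)&(P[:,2]>.026)&(P[:,2]<.0365)&(P[:,1]>-.03)&(P[:,1]<.03)][:,1]; print(round(x,2),q.min().round(4),q.max().round(4),len(q))
cv2.imwrite('pics/t9.png',cv2.resize(im[160:300,190:440],None,fx=3.1,fy=3.1,interpolation=3))
E
```

```text
[ 0.47779884 -0.24868072  0.19050268]
top 166
[ 0.5737 -0.1476  0.113 ] [0.01  0.015 0.01 ]
[ 0.5827 -0.1423  0.1104] [0.008 0.018 0.018]
[ 0.5911 -0.1369  0.1071] [0.008 0.021 0.014]
[ 0.5995 -0.1305  0.1043] [0.009 0.018 0.015]
[ 0.608  -0.1252  0.1013] [0.008 0.021 0.015]
[ 0.6164 -0.1167  0.0969] [0.008 0.021 0.021]
[ 0.6234 -0.1106  0.0944] [0.006 0.024 0.015]
[ 0.6305 -0.1112  0.0926] [0.009 0.024 0.016]
[ 0.6377 -0.1142  0.092 ] [0.004 0.008 0.012]
side 155
[ 0.5718 -0.1424  0.1112] [0.01  0.016 0.013]
[ 0.5814 -0.1352  0.1073] [0.009 0.016 0.014]
[ 0.5912 -0.1284  0.1049] [0.01  0.017 0.014]
[ 0.6012 -0.1219  0.1009] [0.009 0.012 0.017]
[ 0.6107 -0.1148  0.098 ] [0.009 0.014 0.013]
[ 0.6184 -0.1049  0.093 ] [0.006 0.022 0.019]
[ 0.6251 -0.1006  0.0888] [0.006 0.016 0.018]
[ 0.6358 -0.1104  0.0894] [0.01  0.014 0.016]
360 [615.8  46.1] [48.7 70.5] 0.2
357 [541.3  47.6] [45.5 67.4] 0.1
0.52 -0.0145 0.0137 24
0.55 -0.0147 0.0279 51
0.58 -0.0205 0.0137 52
0.61 -0.0123 0.0136 36
0.64 -0.0122 0.0277 57
```

View pics/t9.png

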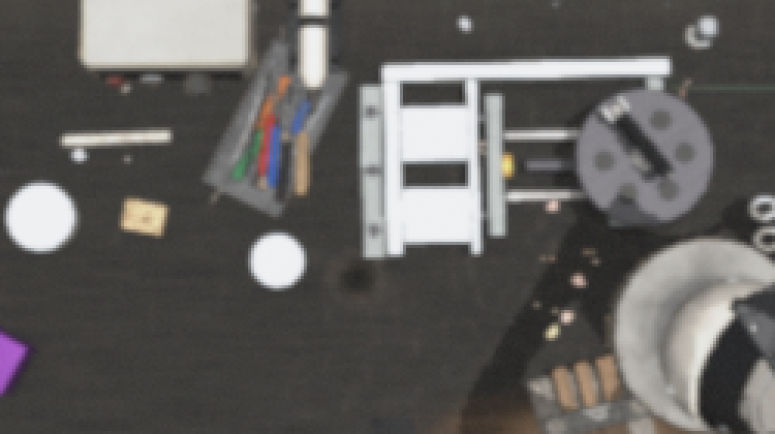

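The boxes are clamped (435,133) and (435,215), tins and block in place; the handle (635,140) still leans about 0.28 rad. Press its free end down with shut fingers.

```bash
python3 - <<'E'
from h import *
plan([(.579,-.144,.19,-56,0,58),(.579,-.144,.105,-56,0,43),(.579,-.144,.08,-56,0,5)],res=.5)
E
```

```text
now 40.55 [ 0.4812 -0.2472  0.1907] phi -56.08 tiltz [ 1.1e-03 -1.0e-04 -1.0e+00] F [0.7 0.4 0.6]
0, 46.5, -10.5, 0, 0, 0, -0, 0, 46, -10, 0.5, 0, 0, -0, 0, 46.5, -10.5, 0, 0, 0, -0, 0, -0, -0, 42.5, 0, 0, -0, 0, -0, -0, 42.5, 0, 0, -0, 0, -0, -0, 4, 0, 0, -0, 0, -0, -0, 4.5, 0, 0, -0, 0, -0, -0, 4, 0, 0, -0, 0, -0, -0, 4.5, 0, 0, -0, 0, -0, -0, 4, 0, 0, -0, 0, -0, -0, 4, 0, 0, -0

end [ 579.2 -143.9   80.2] -56.1 11
```

Emit:
arm_command(targets=[0,46.5,-10.5,0,0,0,0,0,46,-10,0.5,0,0,0,0,46.5,-10.5,0,0,0,0,0,0,0,42.5,0,0,0,0,0,0,42.5,0,0,0,0,0,0,4,0,0,0,0,0,0,4.5,0,0,0,0,0,0,4,0,0,0,0,0,0,4.5,0,0,0,0,0,0,4,0,0,0,0,0,0,4,0,0,0])

```text
t: 41.92
tool_pos: [0.5783, -0.1443, 0.08]
eef_rot: [0.0, 0.957, 0.292, 0.0]
force: [-2.0, -1.0, 2.2]
grip_width: 0.005
finger_force: 1.0
```

Emit:
arm_command(targets=[0,0,0,2,0,0,0,0,0,0,2,0,0,0,0,0,0,0,0,0,0])

```text
t: 42.3
tool_pos: [0.5782, -0.144, 0.0757]
eef_rot: [-0.0, 0.956, 0.292, -0.0]
force: [-1.1, -0.4, -0.5]
grip_width: 0.005
finger_force: 0.2
```

Emit:
arm_command(targets=[0,0,0,1.5,0,0,0,0,0,0,0,0,0,0])

```text
t: 42.55
tool_pos: [0.5783, -0.144, 0.0744]
eef_rot: [0.0, 0.956, 0.292, 0.0]
force: [-1.0, -0.2, 2.1]
grip_width: 0.006
finger_force: 0.5
```

Emit:
arm_command(targets=[0,0,0,1.5,0,0,0,0,0,0,0,0,0,0])

```text
t: 42.8
tool_pos: [0.5785, -0.1443, 0.0732]
eef_rot: [0.0, 0.956, 0.292, 0.0]
force: [-1.9, -2.0, 5.9]
grip_width: 0.006
finger_force: 2.6
```

Emit:
arm_command(targets=[0,0,0,1.5,0,0,0,0,0,0,0,0,0,0])

```text
t: 43.05
tool_pos: [0.5788, -0.1446, 0.0724]
eef_rot: [0.001, 0.956, 0.292, 0.0]
force: [-3.1, -1.7, 10.6]
grip_width: 0.004
finger_force: 5.4
```

Emit:
arm_command(targets=[0,0,0,-50,0,0,0,0,0,0,-60,0,0,0,0,-50,0,0,0,0,0,0,-50,30,0,0,0,0,0,-50,0,0,0,0,0,0,0,0,0,0,0,0])

```text
t: 43.8
tool_pos: [0.4683, -0.254, 0.1813]
eef_rot: [-0.0, 0.957, 0.29, -0.0]
force: [0.1, -0.0, 0.4]
grip_width: 0.007
finger_force: 0.0
```

```bash
python3 - <<'E'
from h import *
print(pose()[1]); list(handle()); chk()
E
```

```text
[ 0.46828479 -0.25400662  0.18126387]
top 170
[ 0.5718 -0.1503  0.0922] [0.008 0.014 0.008]
[ 0.5802 -0.1441  0.0925] [0.008 0.016 0.011]
[ 0.5885 -0.1383  0.0919] [0.008 0.019 0.02 ]
[ 0.5969 -0.132   0.0932] [0.008 0.017 0.009]
[ 0.6058 -0.1266  0.0935] [0.008 0.018 0.015]
[ 0.6141 -0.1193  0.0949] [0.008 0.016 0.013]
[ 0.6219 -0.1114  0.0914] [0.006 0.024 0.012]
[ 0.6285 -0.1096  0.0928] [0.008 0.024 0.01 ]
[ 0.6366 -0.1154  0.0902] [0.008 0.007 0.013]
side 150
[ 0.5708 -0.1424  0.0918] [0.012 0.016 0.011]
[ 0.5811 -0.1364  0.0924] [0.01  0.018 0.012]
[ 0.5919 -0.1281  0.0914] [0.009 0.014 0.016]
[ 0.6014 -0.1194  0.0916] [0.01  0.013 0.012]
[ 0.6118 -0.1154  0.0925] [0.01  0.015 0.013]
[ 0.6197 -0.104   0.0899] [0.005 0.022 0.017]
[ 0.6268 -0.1023  0.0904] [0.009 0.021 0.015]
[ 0.6371 -0.1094  0.0892] [0.006 0.007 0.013]
top b1 (344, array([544.6,  35.6]), array([53.4, 76.9]), 2.8, array([0.5412, 0.0439, 0.0413]))
top b2 (328, array([623.7,  34.9]), array([76.3, 68.2]), 89.6, array([0.6152, 0.0427, 0.0412]))
plate y [-0.0148 -0.0032  0.0306]
side b1 (227, array([540.1,  38.9]), array([48.3, 72.4]), 1.7, array([0.539 , 0.0469, 0.0416]))
side b2 (207, array([615.3,  39.4]), array([50.5, 71.6]), 2.8, array([0.613 , 0.0481, 0.0418]))
```

```bash
python3 -c "
from h import *
print(ticket.job_done())"
```

```text
the job is handed in; nothing more can be done
None
```

I handed the job in: both pale blue boxes are clamped in the bay, the wheel is wound to its stop, the handle is folded flat and the arm is clear. No verdict came back when I handed it in.

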